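Seat the test stand on a brittle core

TASK

Stand the tallest of the three grey cores upright in the middle of the round platen of the hand test stand and let go of it, then bring the ram down by its black knob until the sprung foot presses on the core with its spring about half taken up (about 5 N), and leave it so. The core is brittle: grip it lightly (under 20 N on each finger), set it down softly, never tip it over, and never let the stand or ram press on it with more than 15 N. Leave the two shorter cores, the tins and the other things on the table where they are.

Things in the scene. Friction and masses are not known exactly. Their poses are not given: they have to be found in the camera images.
- core: The core to test: plain grey cement-bound soil cylinder, 38 mm diameter, about 76 mm long (the tallest of three alike), 0.13 to 0.23 kg, standing upright loose on the table. Origin at the centre of its underside, z up along its axis.
- core_mid: Bystander core of the same stuff and 38 mm diameter, only 50 mm tall. Origin at the centre of its underside.
- core_short: Bystander core of the same stuff and 38 mm diameter, only 32 mm tall. Origin at the centre of its underside.
- tin0: Bystander: lidded aluminium tin, 67 mm diameter, 44 mm tall. Origin at the centre of its underside.
- tin1: Bystander: a second tin, the same.
- stand: Hand test stand, fixed to the table. Origin on the table directly under the common axis of platen and foot; x points from that axis back to the column, so it is open to -x and both sides. Grey base plate 25 mm thick, x = -68 to +172 mm, 140 mm wide. Steel column, 28 mm diameter, at x = +130 mm, 328 mm tall. The ram overhangs the platen: no room for a gripper straight above it.
- ram: The ram: aluminium arm that slides up and down the column (125 mm) and stays where it is left; about 5 N moves it down, 13 N up. Origin at the centre of its upright black grip knob (25 mm diameter, 28 mm tall, on the platen axis; 298 mm above the table at its highest). The arm, 34 mm wide, lies 26 to 48 mm below the origin and runs back to the column.
- base_top (a point): Point on the stand's platen axis, at the top of the base plate (25 mm above the table). Here a round steel platen, 68 mm diameter, sits on a levelling screw: its flat top is 13 to 25 mm above this point; it differs each time and does not move under load.
- ram_under (a point): Point on the platen axis at the underside of the ram's arm, 48 mm below the knob centre. Below it hang a barrel and a sprung round foot, 26 mm diameter, on a brass-coloured stem. The foot's underside is 34 to 47 mm below this point (it screws in and out, differs each time). Its spring gives 16 mm, from about 1 N at first touch to about 8 N just before it is solid.
- spatula: Bystander: flat spatula, 200 mm long, lying on the table. Origin near its middle.
- brush: Bystander: brush, 170 mm long, lying on the table. Origin near its middle.
- trim_ring: Bystander: brass ring, 72 mm diameter, 25 mm tall. Origin at the centre of its underside.
- dish: Bystander: white dish, 110 mm diameter, 22 mm tall. Origin at the centre of its underside.
There are look-alikes about, which are no part of the job. What is shaped like the core but orange or red is not meant.

How it is judged:
By the outcome, as a careful person would: the job done as asked, in the order asked, and still so for the second after the job is handed in, with the robot touching nothing.
It also fails if it takes over 61 s, if anything falls off the work surface, if the arm or the gripper's body presses on something with over 40 N, if the wrist force passes 120 N, or if a joint passes its speed limit or range.

ROBOT

A 6-joint arm with a two-finger parallel gripper is mounted at the origin on the work surface. World frame = base frame: x ahead of the robot, y to its left, z up, the work surface at z = 0. Lengths are in m, angles in degrees, forces in N, time in s.
With the tool pointing down it reaches from about 0.275 to 0.75 m from the base axis. Payload 10.2 kg.
Tool frame: the origin (TCP) lies midway between the tips of the shut fingers; the grasp point (between the pads) lies 19 mm behind it; z points along the fingers, y is the line along which they close (so a half turn about z gives the same grasp; the last joint's range is limited). The gripper opens to 88 mm and grips with 3 to 60 N. Pads are 18 mm wide; open, the fingers measure 123 mm over their backs; the gripper's body (75 mm by 187 mm) begins 45 mm behind the grasp point.
Start: joints at [-80.695, 17.928, 85.812, -0, 76.261, -12.8], TCP at [0.198, -0.486, 0.202] pointing down, gripper open.
Joint ranges: [-168.41, 168.41], [-55.51, 124.54], [10.69, 146.95], [-70.63, 250.63], [1, 178], [-165.06, 165.06]. Speed limits (degrees/s): [136.94, 136.94, 172.46, 180, 180, 180].

INTERFACE

Orientations are given as a 3x3 rotation matrix whose columns are the frame's x, y, z axes.
In Python, from rig import ctrl gives the robot as it stands.
- The arm moves only by the shell command python3 -m inch 'ROWS'. ROWS is JSON, a list of rows, each a list of 3 entries, a list of its own where there are three numbers: the turn, a rotation vector about the tool's x, y, z in rad, then the shift along the tool's x, y, z in m, then the opening, from -1 (shut) to 1 (fully open). A call has 1 to 10 rows; each row shifts and turns the commanded pose from where the row before left it, along the tool's axes as they then stand; what a row does not reach is not made up. A row lasts 1/10 s, in which the tool goes at most 50 mm and 8.59 degrees, less where a joint would pass 70% of its speed; a pose out of reach is approached as far as the arm can. A call is refused whole if a number of a shift passes 0.05 or a number of a turn 0.15, either way. A call with a gripper value outside its range is refused whole. The fingers move at their own pace and stop on an object; the grip force is fixed at half the most. Time passes only in rows, so rows that do not move let the fingers close. It gives the time, the measured TCP pose, the force, the opening and the grip force at its end, in the units of the state.
- ctrl.sense(): the state, without advancing time (a new reading comes with each control period).
- ctrl.snapshot(name): name is "scene" or "side" or "wrist"; returns (picture, depth): 480x640x3 uint8, red, green, blue; 480x640 float32, m along the optical axis (not along the pixel's ray), 0 where there is no reading.
- ctrl.camera_params(name): a dict with "K" (3x3 intrinsics, pixels), "k1" (the pictures are not rectified: a ray, as slopes to the right and down, at radius r is drawn at 1 + k1 r^2 times it, then the intrinsics apply), "cam_to_world" (4x4, takes a point from camera to world coordinates). Camera axes: x right, y down, z forward; pixel columns grow to the right and rows downward; lengths in m; the calibration is good to about 2 mm. A picture is of the moment at which its call begins: read the wrist's pose just before it. camera_params takes no time and is no camera call; for the wrist camera it gives the pose at the moment of the call.
- ctrl.job_done(): hands the job in; it is judged then, once.
The state is a dict: "time_s": time; "joint_positions": joint angles; "qvel": joint speeds; "effort": joint torques, N m; "tool_pos": TCP position; "eef_rot": TCP orientation; "contact_force": force on the tool from outside, world axes, zero at the start; "ft_torque": the same for the moment, N m; "opening": finger opening in m; "gripper_force": force on a finger pad.
Only numpy, scipy, OpenCV 4.12 (cv2) and the standard library are available. Lean on these libraries where they do the work, as an engineer would, in place of code of your own. Each camera call takes 0.05 s, during which the arm holds its last target. There are 200 camera calls.

## Working session

There is one attempt and no reset: what is moved stays moved. The work goes in short steps, Python scripts to look and compute and a shell command to move; the robot and the scene stay as the last step left them, time stands still between calls to the robot, and variables do not carry over. Pictures are saved under pics/ and viewed, at most 10 in all, crops included, and the job is handed in when it is done.

```bash
ls; mkdir -p pics
cat > h.py <<'E'
import numpy as np, cv2
from rig import ctrl
def snap(n,f=None):
    P=ctrl.camera_params(n); im,d=ctrl.snapshot(n)
    np.savez(''+(f or n)+'.npz',im=im,d=d,K=P['K'],k1=P['k1'],T=P['cam_to_world'])
    cv2.imwrite('pics/'+(f or n)+'.png',im[:,:,::-1]); return im,d
def load(f): return np.load(''+f+'.npz')
def rays(Z,uv):
    K=np.array(Z['K']);k=float(Z['k1'])
    uv=np.atleast_2d(np.array(uv,float))
    return cv2.undistortPoints(uv.reshape(-1,1,2),K,np.array([k,0,0,0.])).reshape(-1,2)
def cloud(f):
    Z=load(f);v,u=np.mgrid[:480,:640];s=rays(Z,np.c_[u.ravel(),v.ravel()])
    d=Z['d'].ravel();p=np.c_[s*d[:,None],d]; T=Z['T']
    w=p@T[:3,:3].T+T[:3,3]; w[d==0]=np.nan
    return w.reshape(480,640,3)
def atz(f,uv,z):
    Z=load(f);s=rays(Z,uv);r=np.c_[s,np.ones(len(s))]@Z['T'][:3,:3].T;o=Z['T'][:3,3]
    return o+r*((z-o[2])/r[:,2])[:,None]
E
python3 - <<'E'
from h import *
for n in('scene','side','wrist'): snap(n)
im=np.hstack([cv2.resize(cv2.imread(f'pics/{n}.png'),(400,300)) for n in('side','wrist')])
cv2.imwrite('pics/two.png',im)
s=ctrl.sense();print(s['time_s'],s['tool_pos'],s['eef_rot'],s['contact_force'],s['opening'])
for n in('scene','side','wrist'):P=ctrl.camera_params(n);print(n,np.round(P['cam_to_world'],3).tolist(),P['k1'])
E
```

```text
pics
0.15 [ 0.19751279 -0.48620109  0.20200586] [[ 9.26487245e-01  3.76326139e-01 -1.47903029e-04]
 [ 3.76326101e-01 -9.26486773e-01  9.61767168e-04]
 [ 2.24907925e-04 -9.46724784e-04 -9.99999527e-01]] [ 0.50143992  0.21504967 -0.15951974] 0.08801364527345303
scene [[-0.63, 0.638, -0.442, 0.983], [0.776, 0.513, -0.367, 0.484], [-0.008, -0.574, -0.819, 1.014], [0.0, 0.0, 0.0, 1.0]] -0.037310591816045784
side [[-0.888, -0.348, 0.301, 0.111], [-0.46, 0.694, -0.555, 0.868], [-0.016, -0.631, -0.776, 1.291], [0.0, 0.0, 0.0, 1.0]] -0.1291548878267905
wrist [[0.376, -0.886, -0.271, 0.266], [-0.926, -0.36, -0.109, -0.459], [-0.002, 0.292, -0.956, 0.385], [0.0, 0.0, 0.0, 1.0]] -0.05602157507708906
```

View pics/scene.png

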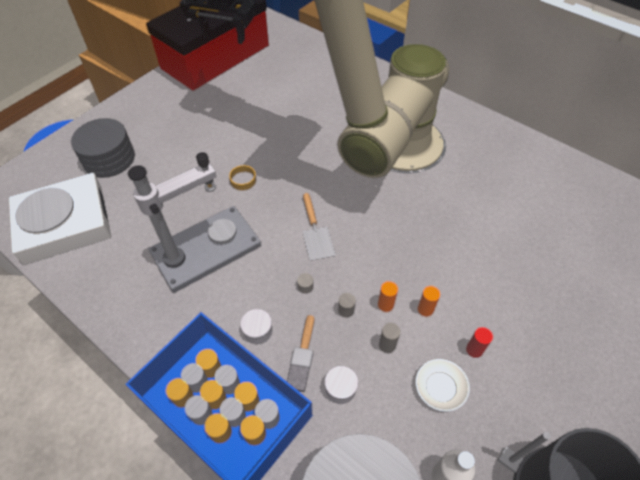

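View pics/two.png

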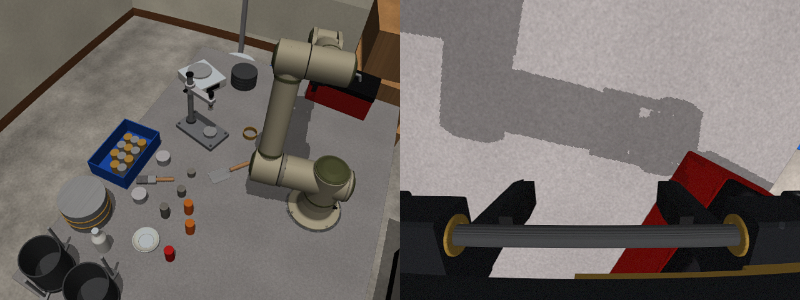

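Scene view candidates: grey cores at (305,283), (346,304) and (390,337), of which the last looks tallest. Orange look-alikes are at (388,296) and (429,301), a red one at (480,342), and grey and orange discs in the blue tray around (220,390). I choose (390,337) and will check its height and a close crop.

Run:
```python
from h import *
C={n:cloud(n) for n in('scene','side')}
def q(n,u0,u1,v0,v1):
    w=C[n][v0:v1,u0:u1].reshape(-1,3);w=w[np.isfinite(w[:,0])];return w
def top(n,b):
    w=q(n,*b); z=np.percentile(w[:,2],98); t=w[w[:,2]>z-.006]
    print(n,b,'ztop',z.round(4),'n',len(t),'ctr',((t.min(0)+t.max(0))/2).round(4),t.mean(0).round(4), 'ext',np.ptp(t,axis=0).round(3))
for b in[(294,318,270,295),(334,359,290,318),(377,403,320,354)]:top('scene',b)
for b in[(296,320,266,288),(278,302,292,318),(252,276,322,350)]:top('side',b)
# cloud: stand features
for n in C:
    w=C[n].reshape(-1,3);w=w[np.isfinite(w[:,0])]
    # cluster near the tallest core in xy
    print(n,'table z',np.median(w[(abs(w[:,2])<.02)][:,2]))
a=cv2.imread('pics/scene.png');b=cv2.imread('pics/side.png')
im=np.hstack([cv2.resize(a[260:360,280:413],(400,300),interpolation=2),cv2.resize(b[250:370,230:390],(400,300),interpolation=2)])
im2=np.hstack([cv2.resize(a[140:290,110:310],(400,300),interpolation=2),cv2.resize(b[110:245,270:450],(400,300),interpolation=2)])
cv2.imwrite('pics/crop1.png',np.vstack([im,im2]))
```

```text
scene (294, 318, 270, 295) ztop 0.0346 n 183 ctr [0.5499 0.0882 0.0327] [0.5501 0.0886 0.0317] ext [0.039 0.037 0.008]
scene (334, 359, 290, 318) ztop 0.0521 n 213 ctr [0.5405 0.2003 0.0502] [0.5402 0.2003 0.0495] ext [0.038 0.037 0.008]
scene (377, 403, 320, 354) ztop 0.0786 n 227 ctr [0.5524 0.3197 0.0767] [0.5527 0.3199 0.076 ] ext [0.035 0.035 0.008]
side (296, 320, 266, 288) ztop 0.0361 n 90 ctr [0.5473 0.0881 0.0348] [0.5481 0.0887 0.0333] ext [0.036 0.039 0.009]
side (278, 302, 292, 318) ztop 0.0534 n 117 ctr [0.5369 0.2005 0.0526] [0.5365 0.2013 0.0506] ext [0.037 0.038 0.01 ]
side (252, 276, 322, 350) ztop 0.08 n 139 ctr [0.5502 0.3203 0.0782] [0.5505 0.321  0.0773] ext [0.039 0.037 0.008]
scene table z 0.0001992926436000797
side table z 0.0009898282816014348
```

View pics/crop1.png

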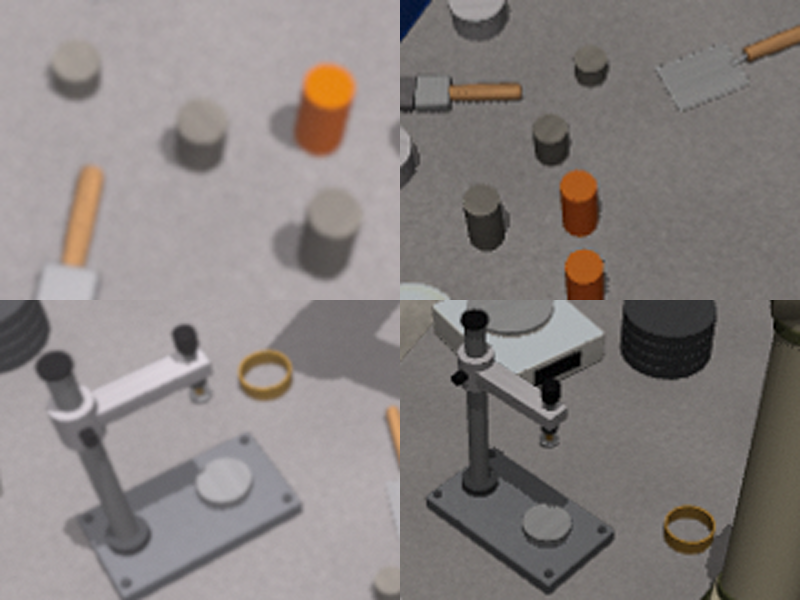

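The crop confirms it: the grey core at scene (390,337) / side (264,336) is the tallest at about 77 mm, both views agreeing. The platen is at scene (222,231), side (336,210); the knob at scene (203,161), side (338,153). Next I measure the stand.

Run:
```python
from h import *
C={n:cloud(n) for n in('scene','side')}
def tri(a,b):
    L=[]
    for n,uv in(('scene',a),('side',b)):
        Z=load(n);s=rays(Z,[uv])[0];r=Z['T'][:3,:3]@np.r_[s,1];L.append((Z['T'][:3,3],r/np.linalg.norm(r)))
    A=sum(np.eye(3)-np.outer(r,r) for o,r in L);B=sum((np.eye(3)-np.outer(r,r))@o for o,r in L)
    p=np.linalg.solve(A,B);return p.round(4),[round(np.linalg.norm(np.cross(p-o,r)),4) for o,r in L]
print('platen',tri((222,231),(336,210)),'knobtop',tri((202,156),(338,147)),'foot',tri((210,189),(337.5,176)),'coltop',tri((137.5,172),(304,118)))
for n,(u,v) in dict(scene=(222,231),side=(336,210)).items():
    w=C[n][v-16:v+17,u-22:u+23].reshape(-1,3);w=w[np.isfinite(w[:,0])]
    z0=np.median(w[(w[:,2]>.034)&(w[:,2]<.06)][:,2]);t=w[(abs(w[:,2]-z0)<.004)]
    c,r=cv2.minEnclosingCircle((t[:,:2]*1000).astype(np.float32));print(n,'platen z',z0,c,r,len(t))
for n,(u,v) in dict(scene=(202,160),side=(338,152)).items():
    w=C[n][v-12:v+13,u-10:u+11].reshape(-1,3);w=w[np.isfinite(w[:,0])];w=w[w[:,2]>.2]
    print(n,'knob z max',np.sort(w[:,2])[[-20,-5,-1]]);t=w[w[:,2]>w[:,2].max()-.006];print(t.mean(0),np.ptp(t,axis=0))
for n in C:
    w=C[n].reshape(-1,3);w=w[np.isfinite(w[:,0])]
    t=w[(abs(w[:,2]-.026)<.004)&(w[:,0]>.3)&(w[:,0]<.75)&(w[:,1]<.0)&(w[:,1]>-.5)]
    print(n,'base',len(t),cv2.minAreaRect((t[:,:2]*1000).astype(np.float32)))
    k=w[(w[:,2]>.33-.012)&(w[:,2]<.34)&(w[:,0]>.3)&(w[:,0]<.9)&(w[:,1]<0)&(w[:,1]>-.5)];print('col',np.median(k,0),len(k))
```

```text
platen (array([ 0.5729, -0.1589,  0.0386]), [np.float64(0.0019), np.float64(0.0019)]) knobtop (array([ 0.5724, -0.1577,  0.2955]), [np.float64(0.0022), np.float64(0.0022)]) foot (array([ 0.5714, -0.1615,  0.1866]), [np.float64(0.0011), np.float64(0.0011)]) coltop (array([ 0.6958, -0.1962,  0.3249]), [np.float64(0.0013), np.float64(0.0013)])
scene platen z 0.04492585004627031 (574.7640991210938, -155.00372314453125) 35.082916259765625 491
side platen z 0.04514713020292693 (571.0064697265625, -157.06387329101562) 36.89455795288086 251
scene knob z max [0.29894192 0.30043285 0.3021146 ]
[ 0.57496513 -0.15501374  0.29824533] [0.02304338 0.02014152 0.00586957]
side knob z max [0.29849766 0.30108277 0.30335461]
[ 0.57080591 -0.15424502  0.29939824] [0.01974995 0.02248199 0.00596451]
scene base 3323 ((563.7892456054688, -212.81655883789062), (330.0289306640625, 516.555419921875), 56.22793960571289)
col [ 0.69905715 -0.19117637  0.32798368] 236
side base 1685 ((563.0503540039062, -211.95828247070312), (334.21673583984375, 525.7887573242188), 55.19453430175781)
col [ 0.69313693 -0.18945734  0.32902376] 93
```

```bash
cat >> h.py <<'E'
from scipy.spatial.transform import Rotation as Ro
def Rt(az,tilt):  # tool z at azimuth az, tilt deg below horizontal, tool x upward side
    a,t=np.radians([az,tilt]);d=np.array([np.cos(a),np.sin(a),0]);u=np.array([0,0,1.])
    z=np.cos(t)*d-np.sin(t)*u;x=np.sin(t)*d+np.cos(t)*u
    return np.c_[x,np.cross(z,x),z]
def plan(wps,p=None,R=None,step=.04):
    "wps: (pos,R,nmin). prints rounded rows in tool axes"
    s=ctrl.sense();p=np.array(s['tool_pos']) if p is None else p;R=np.array(s['eef_rot']) if R is None else R
    for P,Q,n in wps:
        P=np.array(P);rv=(Ro.from_matrix(R).inv()*Ro.from_matrix(Q)).magnitude()
        n=max(n,int(np.ceil(np.linalg.norm(P-p)/step)),int(np.ceil(rv/.145)))
        for i in range(n):
            f=1/(n-i)
            t=np.round((Ro.from_matrix(R).inv()*Ro.from_matrix(Q)).as_rotvec()*f,3)
            d=np.round(R.T@((P-p)*f),3)
            print('[%s,%s]'%(t.tolist(),d.tolist()));p=p+R@d;R=R@Ro.from_rotvec(t).as_matrix()
        print('-> ',p.round(4),'err',(np.linalg.norm(P-p)*1000).round(1))
    return p,R
def pol(r,az,z): a=np.radians(az);return [r*np.cos(a),r*np.sin(a),z]
E
python3 - <<'E'
from h import *
w=cloud('scene');im=load('scene')['im']
for n,(u,v) in dict(o1=(388,290),o2=(430,294),red=(481,335),core=(390,330)).items():
    print(n,np.nanmedian(w[v-2:v+3,u-2:u+3].reshape(-1,3),0).round(3))
c=np.array([.5515,.320,.05])
Q=Rt(30,40);z=Q[:,2]
pre=c+.019*z-.10*z+[0,0,.03]
print('pre',pre)
plan([(pol(.38,-62,.32),Rt(-62,88),1),(pol(.38,20,.32),Rt(20,70),12),(pre,Q,1)])
E
```

```text
o1 [0.476 0.261 0.076]
o2 [0.428 0.338 0.075]
red [0.445 0.47  0.076]
core [0.552 0.318 0.076]
pre [0.49776347 0.2889752  0.1320658 ]
[[-0.002, 0.003, 0.133],[0.004, -0.013, -0.011]]
[[-0.002, 0.003, 0.133],[0.002, -0.014, -0.011]]
[[-0.003, 0.003, 0.134],[-0.0, -0.014, -0.011]]
[[-0.003, 0.003, 0.133],[-0.002, -0.014, -0.011]]
[[-0.002, 0.002, 0.134],[-0.004, -0.013, -0.011]]
[[-0.003, 0.003, 0.133],[-0.005, -0.013, -0.011]]
[[-0.002, 0.002, 0.134],[-0.007, -0.012, -0.011]]
[[-0.003, 0.003, 0.133],[-0.008, -0.01, -0.011]]
[[-0.002, 0.002, 0.134],[-0.01, -0.009, -0.011]]
[[-0.003, 0.003, 0.133],[-0.011, -0.008, -0.01]]
[[-0.002, 0.002, 0.134],[-0.011, -0.007, -0.011]]
->  [ 0.1789 -0.3357  0.3201] err 0.5
[[0.021, 0.02, -0.108],[-0.025, -0.029, -0.001]]
[[0.021, 0.02, -0.109],[-0.022, -0.031, -0.001]]
[[0.021, 0.02, -0.108],[-0.018, -0.034, -0.0]]
[[0.021, 0.02, -0.109],[-0.015, -0.035, -0.0]]
[[0.021, 0.02, -0.108],[-0.011, -0.037, 0.001]]
[[0.021, 0.02, -0.109],[-0.007, -0.038, 0.001]]
[[0.021, 0.02, -0.108],[-0.002, -0.038, 0.002]]
[[0.021, 0.02, -0.109],[0.002, -0.038, 0.003]]
[[0.021, 0.02, -0.108],[0.006, -0.038, 0.003]]
[[0.021, 0.02, -0.108],[0.01, -0.037, 0.004]]
[[0.021, 0.02, -0.109],[0.013, -0.036, 0.005]]
[[0.022, 0.02, -0.108],[0.017, -0.034, 0.007]]
[[0.021, 0.019, -0.109],[0.02, -0.031, 0.007]]
->  [0.3568 0.1297 0.3203] err 0.5
[[0.013, 0.065, -0.018],[0.014, -0.013, 0.03]]
[[0.013, 0.065, -0.018],[0.012, -0.012, 0.031]]
[[0.013, 0.065, -0.018],[0.01, -0.011, 0.032]]
[[0.013, 0.065, -0.018],[0.008, -0.011, 0.033]]
[[0.012, 0.066, -0.018],[0.007, -0.01, 0.033]]
[[0.013, 0.065, -0.018],[0.004, -0.01, 0.034]]
[[0.012, 0.066, -0.018],[0.003, -0.009, 0.034]]
[[0.013, 0.065, -0.019],[0.0, -0.009, 0.035]]
->  [0.4979 0.2888 0.1318] err 0.3
```

The orange look-alike (scene (388,296), world (0.476, 0.261)) sits in the radial approach. I'll use a 50° tilt with the camera side down, descending vertically.

```bash
cat >> h.py <<'E'
def Rf(az,t): return Rt(az,t)@np.diag([-1,-1,1.])
E
python3 - <<'E'
from h import *
w=cloud('scene')
for n,(u,v) in dict(tin=(341,382),dish=(442,385),brushend=(309,320),ring=(243,177)).items():
    print(n,np.nanmedian(w[v-2:v+3,u-2:u+3].reshape(-1,3),0).round(3))
c=np.array([.5515,.320,.055]);Q=Rf(30,50);z=Q[:,2]
pre=c+.019*z+[0,0,.13]
print('pre',pre)
plan([(pol(.40,-55,.36),Rf(-55,85),1),(pol(.40,20,.34),Rf(20,65),9),(pre,Q,1)])
E
```

```text
tin [0.693 0.3   0.045]
dish [0.555 0.46  0.005]
brushend [0.618 0.156 0.018]
ring [ 0.39  -0.269  0.   ]
pre [0.56207674 0.32610648 0.17044516]
[[-0.006, -0.005, -0.138],[0.007, -0.01, -0.012]]
[[-0.006, -0.005, -0.138],[0.008, -0.009, -0.012]]
[[-0.006, -0.005, -0.138],[0.009, -0.008, -0.012]]
[[-0.006, -0.005, -0.138],[0.01, -0.007, -0.012]]
[[-0.006, -0.005, -0.138],[0.011, -0.005, -0.013]]
[[-0.006, -0.005, -0.138],[0.012, -0.003, -0.013]]
[[-0.006, -0.005, -0.138],[0.012, -0.002, -0.013]]
[[-0.006, -0.005, -0.138],[0.012, -0.0, -0.013]]
[[-0.006, -0.005, -0.138],[0.012, 0.002, -0.013]]
[[-0.006, -0.005, -0.138],[0.011, 0.003, -0.013]]
[[-0.006, -0.005, -0.138],[0.011, 0.005, -0.013]]
[[-0.007, -0.005, -0.138],[0.01, 0.006, -0.012]]
[[-0.007, -0.004, -0.138],[0.008, 0.008, -0.013]]
->  [ 0.2294 -0.3276  0.3601] err 0.1
[[-0.026, -0.023, -0.098],[0.023, 0.03, -0.0]]
[[-0.026, -0.023, -0.098],[0.02, 0.032, -0.0]]
[[-0.026, -0.023, -0.098],[0.017, 0.034, 0.0]]
[[-0.026, -0.023, -0.098],[0.013, 0.035, 0.001]]
[[-0.026, -0.023, -0.098],[0.01, 0.036, 0.001]]
[[-0.026, -0.023, -0.098],[0.006, 0.037, 0.002]]
[[-0.026, -0.023, -0.098],[0.003, 0.037, 0.003]]
[[-0.026, -0.023, -0.097],[-0.001, 0.037, 0.004]]
[[-0.026, -0.023, -0.097],[-0.004, 0.037, 0.005]]
[[-0.026, -0.023, -0.098],[-0.008, 0.036, 0.006]]
[[-0.027, -0.023, -0.097],[-0.011, 0.035, 0.008]]
[[-0.026, -0.023, -0.098],[-0.014, 0.033, 0.009]]
[[-0.027, -0.023, -0.097],[-0.017, 0.032, 0.01]]
->  [0.3756 0.1367 0.3395] err 0.6
[[-0.012, -0.033, -0.019],[-0.018, 0.014, 0.032]]
[[-0.012, -0.033, -0.018],[-0.017, 0.014, 0.033]]
[[-0.012, -0.032, -0.019],[-0.017, 0.013, 0.033]]
[[-0.012, -0.033, -0.018],[-0.016, 0.012, 0.034]]
[[-0.011, -0.032, -0.019],[-0.015, 0.011, 0.035]]
[[-0.012, -0.033, -0.018],[-0.014, 0.011, 0.035]]
[[-0.011, -0.032, -0.019],[-0.013, 0.01, 0.036]]
[[-0.012, -0.033, -0.018],[-0.012, 0.01, 0.036]]
->  [0.5622 0.3266 0.1703] err 0.5
```

```bash
python3 -m inch '[[[-0.006,-0.005,-0.138],[0.007,-0.010,-0.012],1],[[-0.006,-0.005,-0.138],[0.008,-0.009,-0.012],1],[[-0.006,-0.005,-0.138],[0.009,-0.008,-0.012],1],[[-0.006,-0.005,-0.138],[0.010,-0.007,-0.012],1],[[-0.006,-0.005,-0.138],[0.011,-0.005,-0.013],1],[[-0.006,-0.005,-0.138],[0.012,-0.003,-0.013],1],[[-0.006,-0.005,-0.138],[0.012,-0.002,-0.013],1],[[-0.006,-0.005,-0.138],[0.012,0,-0.013],1],[[-0.006,-0.005,-0.138],[0.012,0.002,-0.013],1],[[-0.006,-0.005,-0.138],[0.011,0.003,-0.013],1]]'
python3 -m inch '[[[-0.006,-0.005,-0.138],[0.011,0.005,-0.013],1],[[-0.007,-0.005,-0.138],[0.010,0.006,-0.012],1],[[-0.007,-0.004,-0.138],[0.008,0.008,-0.013],1],[[0,0,0],[0,0,0],1]]'
python3 -c "
from h import *
s=ctrl.sense();print(s['joint_positions'],s['time_s']);plan([(pol(.40,20,.34),Rf(20,65),9),([.562,.326,.17],Rf(30,50),1)])"
```

```text
time_s: 1.15
tool_pos: [0.2222, -0.3635, 0.3249]
eef_rot: [[-0.199, 0.98, 0.027], [0.977, 0.201, -0.067], [-0.071, 0.013, -0.997]]
contact_force: [0.1, 0.1, -0.5]
opening: 0.088
gripper_force: 0.0
time_s: 1.55
tool_pos: [0.2297, -0.3273, 0.3618]
eef_rot: [[-0.572, 0.818, 0.051], [0.815, 0.575, -0.075], [-0.091, -0.001, -0.996]]
contact_force: [-0.0, 0.1, 0.1]
opening: 0.0883
gripper_force: 0.0
[ -73.01774483   -5.71907062   89.14672549    1.57035542   91.61912273
 -107.990689  ] 1.55
[[-0.026, -0.023, -0.098],[0.023, 0.03, -0.0]]
[[-0.026, -0.023, -0.097],[0.02, 0.032, -0.0]]
[[-0.026, -0.023, -0.098],[0.017, 0.034, 0.0]]
[[-0.026, -0.023, -0.097],[0.013, 0.035, 0.001]]
[[-0.027, -0.023, -0.097],[0.01, 0.036, 0.001]]
[[-0.027, -0.023, -0.098],[0.006, 0.037, 0.002]]
[[-0.026, -0.023, -0.097],[0.003, 0.037, 0.003]]
[[-0.027, -0.023, -0.098],[-0.001, 0.037, 0.004]]
[[-0.027, -0.022, -0.097],[-0.004, 0.037, 0.005]]
[[-0.026, -0.022, -0.098],[-0.008, 0.036, 0.007]]
[[-0.027, -0.023, -0.097],[-0.011, 0.035, 0.008]]
[[-0.026, -0.022, -0.098],[-0.014, 0.033, 0.009]]
[[-0.027, -0.023, -0.097],[-0.017, 0.032, 0.009]]
->  [0.3757 0.137  0.3404] err 0.5
[[-0.012, -0.033, -0.019],[-0.018, 0.014, 0.032]]
[[-0.012, -0.033, -0.018],[-0.017, 0.014, 0.033]]
[[-0.012, -0.033, -0.019],[-0.017, 0.013, 0.033]]
[[-0.012, -0.032, -0.018],[-0.016, 0.012, 0.034]]
[[-0.011, -0.032, -0.019],[-0.015, 0.011, 0.035]]
[[-0.012, -0.033, -0.018],[-0.014, 0.011, 0.035]]
[[-0.011, -0.032, -0.019],[-0.012, 0.01, 0.036]]
[[-0.012, -0.033, -0.018],[-0.012, 0.009, 0.037]]
->  [0.5626 0.3259 0.1699] err 0.6
```

```bash
python3 -m inch '[[[-0.026,-0.023,-0.098],[0.023,0.030,0],1],[[-0.026,-0.023,-0.097],[0.020,0.032,0],1],[[-0.026,-0.023,-0.098],[0.017,0.034,0],1],[[-0.026,-0.023,-0.097],[0.013,0.035,0.001],1],[[-0.027,-0.023,-0.097],[0.010,0.036,0.001],1],[[-0.027,-0.023,-0.098],[0.006,0.037,0.002],1],[[-0.026,-0.023,-0.097],[0.003,0.037,0.003],1],[[-0.027,-0.023,-0.098],[-0.001,0.037,0.004],1],[[-0.027,-0.022,-0.097],[-0.004,0.037,0.005],1],[[-0.026,-0.022,-0.098],[-0.008,0.036,0.007],1]]'
python3 -m inch '[[[-0.027,-0.023,-0.097],[-0.011,0.035,0.008],1],[[-0.026,-0.022,-0.098],[-0.014,0.033,0.009],1],[[-0.027,-0.023,-0.097],[-0.017,0.032,0.009],1],[[-0.012,-0.033,-0.019],[-0.018,0.014,0.032],1],[[-0.012,-0.033,-0.018],[-0.017,0.014,0.033],1],[[-0.012,-0.033,-0.019],[-0.017,0.013,0.033],1],[[-0.012,-0.032,-0.018],[-0.016,0.012,0.034],1],[[-0.011,-0.032,-0.019],[-0.015,0.011,0.035],1]]'
python3 -c "
from h import *
s=ctrl.sense();print(s['joint_positions'],s['time_s']);plan([([.562,.326,.19],Rf(30,50),1)])
snap('wrist','w1')"
```

```text
time_s: 2.55
tool_pos: [0.3431, 0.0309, 0.3446]
eef_rot: [[-0.935, -0.046, 0.351], [-0.027, 0.998, 0.058], [-0.353, 0.045, -0.934]]
contact_force: [1.1, -1.1, -0.2]
opening: 0.0882
gripper_force: 0.0
time_s: 3.35
tool_pos: [0.4942, 0.2556, 0.2325]
eef_rot: [[-0.744, -0.439, 0.504], [-0.356, 0.899, 0.256], [-0.565, 0.011, -0.825]]
contact_force: [-0.2, -0.9, 0.7]
opening: 0.0879
gripper_force: 0.0
[  10.43709615    2.38852546  107.65437854   15.21961999   37.64555693
 -114.78073207] 3.35
[[-0.011, -0.032, -0.021],[-0.017, 0.011, 0.029]]
[[-0.011, -0.033, -0.02],[-0.017, 0.01, 0.03]]
[[-0.011, -0.032, -0.021],[-0.015, 0.01, 0.03]]
->  [0.5617 0.3258 0.1899] err 0.4
```

View pics/w1.png

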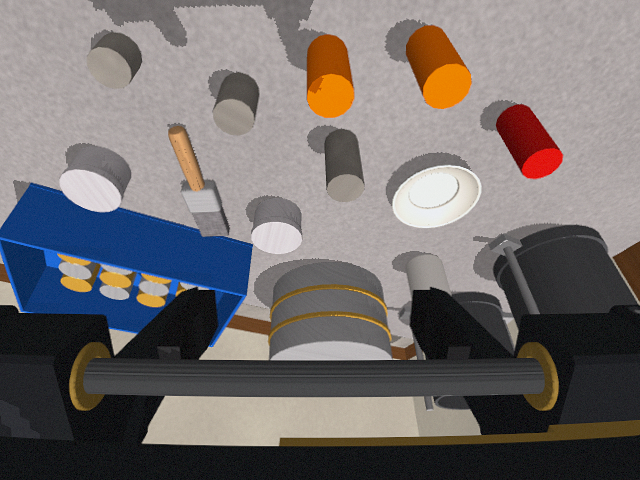

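The wrist view (upside down) shows the tall core at (343,165) with its top face at (345,187), clear of the dish (436,190), orange (330,80) and tin (276,225). Measure it from here too, and move on.

```bash
python3 -m inch '[[[-0.011,-0.032,-0.021],[-0.017,0.011,0.029],1],[[-0.011,-0.033,-0.020],[-0.017,0.010,0.030],1],[[-0.011,-0.032,-0.021],[-0.015,0.010,0.030],1],[[0,0,0],[0,0,0],1]]'
python3 - <<'E'
from h import *
snap('wrist','w2')
for f,(u0,u1,v0,v1) in dict(w1=(322,368,125,205)).items():
    w=cloud(f)[v0:v1,u0:u1].reshape(-1,3);w=w[np.isfinite(w[:,0])];t=w[w[:,2]>np.percentile(w[:,2],95)-.005]
    print(np.percentile(w[:,2],95),((t.min(0)+t.max(0))/2).round(4),t.mean(0).round(4),np.ptp(t,axis=0))
w=cloud('w2').reshape(-1,3);w=w[np.isfinite(w[:,0])]
k=w[(abs(w[:,0]-.552)<.035)&(abs(w[:,1]-.32)<.035)&(w[:,2]>.015)&(w[:,2]<.1)]
t=k[k[:,2]>.07];print('w2',len(k),np.percentile(k[:,2],[50,95,99]))
if len(t):print(((t.min(0)+t.max(0))/2).round(4),t.mean(0).round(4),np.ptp(t,axis=0))
c=np.array([.5515,.320,.055]);Q=Rf(30,50)
plan([(c+.019*Q[:,2],Q,1)])
E
```

```text
time_s: 3.8
tool_pos: [0.5609, 0.3257, 0.1873]
eef_rot: [[-0.667, -0.501, 0.552], [-0.385, 0.866, 0.32], [-0.638, 0.001, -0.77]]
contact_force: [-0.2, 0.4, -0.5]
opening: 0.0881
gripper_force: 0.0
0.07679159609156531 [0.5489 0.3197 0.0749] [0.5473 0.3186 0.0761] [0.03879481 0.03767554 0.00621892]
w2 4266 [0.07004574 0.07718192 0.07764017]
[0.5492 0.3195 0.0743] [0.5469 0.3183 0.076 ] [0.03823207 0.03808631 0.00865365]
[[0.0, -0.001, 0.0],[0.023, 0.0, 0.029]]
[[0.0, -0.001, 0.0],[0.024, 0.0, 0.029]]
[[0.0, -0.001, 0.0],[0.023, 0.0, 0.029]]
[[0.001, -0.002, 0.0],[0.024, 0.0, 0.028]]
->  [0.5617 0.3258 0.0404] err 0.5
```

```bash
python3 -m inch '[[[0,0,0],[0.023,0,0.028],1],[[0,0,0],[0.024,0,0.028],1],[[0,0,0],[0.023,0,0.028],1],[[0,0,0],[0.023,0,0.028],1],[[0,0,0],[0,0,0],0.2],[[0,0,0],[0,0,0],0],[[0,0,0],[0,0,0],-0.05],[[0,0,0],[0,0,0],-0.05]]'
```

```text
time_s: 4.65
tool_pos: [0.5629, 0.3274, 0.0635]
eef_rot: [[-0.661, -0.504, 0.556], [-0.386, 0.864, 0.324], [-0.644, -0.0, -0.765]]
contact_force: [0.5, 0.3, 0.5]
opening: 0.0581
gripper_force: 0.0
```

Run:
```python
from h import *
s=ctrl.sense();print(s['joint_positions'],s['opening'])
plan([(np.array([.5503,.320,.055])+.019*Rf(30,50)[:,2],Rf(30,50),2)])
```

```text
[  15.78884954   27.3822756   107.94583441   59.4928091    10.73210171
 -160.22275565] 0.05811843326030283
[[0.001, 0.001, 0.002],[0.008, -0.0, 0.008]]
[[0.001, 0.0, 0.002],[0.009, -0.0, 0.008]]
->  [0.5606 0.326  0.0403] err 0.3
```

The wrist is close to singular (j5 about 11°, j6 near its limit) at this azimuth. I'll rise a little and use azimuth 18°, tilt 60° instead.

Run:
```python
from h import *
c=np.array([.5503,.320,.055]);Q=Rf(18,60);s=ctrl.sense()
p,R=plan([(np.array(s['tool_pos'])+[0,0,.05],s['eef_rot'],1),(c+[0,0,.06]+.019*Q[:,2],Q,3)])
plan([(c+.019*Q[:,2],Q,4)],p,R)
```

```text
[[0.0, 0.0, 0.0],[-0.016, -0.0, -0.019]]
[[0.0, 0.0, 0.0],[-0.016, -0.0, -0.019]]
->  [0.5629 0.3274 0.1132] err 0.3
[[0.041, 0.058, 0.058],[0.005, -0.001, 0.003]]
[[0.041, 0.059, 0.059],[0.004, -0.001, 0.003]]
[[0.041, 0.058, 0.058],[0.004, -0.0, 0.003]]
->  [0.5594 0.3235 0.0981] err 0.7
[[-0.0, 0.0, 0.0],[0.008, -0.0, 0.013]]
[[-0.0, 0.0, 0.0],[0.007, -0.0, 0.013]]
[[-0.0, 0.0, 0.0],[0.008, -0.0, 0.013]]
[[-0.0, 0.0, 0.0],[0.007, -0.0, 0.012]]
->  [0.559  0.3233 0.039 ] err 0.7
```

```bash
python3 -m inch '[[[0,0,0],[-0.016,0,-0.019],0.3],[[0,0,0],[-0.016,0,-0.019],0.3],[[0.041,0.058,0.058],[0.005,-0.001,0.003],0.3],[[0.041,0.059,0.059],[0.004,-0.001,0.003],0.3],[[0.041,0.058,0.058],[0.004,0,0.003],0.3],[[0,0,0],[0,0,0],0.3],[[0,0,0],[0,0,0],0.3]]'
python3 - <<'E'
from h import *
print(ctrl.sense()['joint_positions'])
c=np.array([.5503,.320,.055]);Q=Rf(18,60)
plan([(c+.019*Q[:,2],Q,4)])
E
```

```text
time_s: 5.35
tool_pos: [0.5585, 0.328, 0.0992]
eef_rot: [[-0.774, -0.389, 0.5], [-0.32, 0.921, 0.223], [-0.547, 0.013, -0.837]]
contact_force: [0.3, 0.4, -0.5]
opening: 0.0574
gripper_force: 0.0
[  18.79753169   24.25216249  101.59666052    7.93284371   21.28303543
 -100.45277974]
[[0.014, 0.014, 0.017],[0.009, -0.001, 0.013]]
[[0.014, 0.014, 0.016],[0.008, -0.002, 0.012]]
[[0.014, 0.013, 0.017],[0.008, -0.001, 0.013]]
[[0.014, 0.014, 0.017],[0.008, -0.002, 0.013]]
->  [0.5596 0.3225 0.0384] err 0.5
```

```bash
python3 -m inch '[[[0.028,0.028,0.033],[0.001,-0.005,0.001],0.3],[[0.028,0.027,0.034],[0,-0.001,0],0.3],[[0,0,0],[0.004,0,0.006],0.3],[[0,0,0],[0,0,0],0.3]]'
python3 - <<'E'
from h import *
print(ctrl.sense()['joint_positions'])
c=np.array([.5503,.320,.055]);Q=Rf(18,60)
plan([(c+.019*Q[:,2],Q,4)])
E
```

```text
time_s: 5.75
tool_pos: [0.5592, 0.3218, 0.0886]
eef_rot: [[-0.826, -0.308, 0.472], [-0.267, 0.951, 0.154], [-0.497, 0.001, -0.868]]
contact_force: [0.2, 0.3, 0.7]
opening: 0.0573
gripper_force: 0.0
[ 19.95744137  25.9247271   99.24578847  -2.240585    25.06221806
 -86.21313752]
[[0.0, -0.001, -0.0],[0.006, 0.0, 0.011]]
[[0.0, -0.001, -0.0],[0.006, 0.0, 0.011]]
[[0.0, -0.001, -0.001],[0.006, 0.001, 0.011]]
[[0.0, -0.001, -0.0],[0.007, 0.0, 0.011]]
->  [0.5592 0.3229 0.038 ] err 0.6
```

```bash
python3 -m inch '[[[0,0,0],[0.006,0,0.011],0.3],[[0,0,0],[0.006,0,0.011],0.3],[[0,0,0],[0.006,0.001,0.011],0.3],[[0,0,0],[0.007,0,0.011],0.3],[[0,0,0],[0,0,0],0],[[0,0,0],[0,0,0],-0.08]]'
python3 - <<'E'
from h import *
print(ctrl.sense()['joint_positions'])
snap('wrist','w3'); w=cloud('w3').reshape(-1,3);w=w[np.isfinite(w[:,0])]
k=w[(abs(w[:,0]-.55)<.03)&(abs(w[:,1]-.32)<.03)&(w[:,2]>.05)&(w[:,2]<.082)]
print(len(k),np.percentile(k[:,2],95),((k.min(0)+k.max(0))/2).round(4),np.ptp(k,axis=0).round(3))
snap('scene','s3');a=cv2.imread('pics/s3.png');b=cv2.imread('pics/w3.png')
cv2.imwrite('pics/c3.png',np.hstack([cv2.resize(a[250:370,310:470],(400,300),interpolation=2),cv2.resize(b,(400,300))]))
E
```

```text
time_s: 6.35
tool_pos: [0.5599, 0.323, 0.0389]
eef_rot: [[-0.826, -0.306, 0.473], [-0.265, 0.952, 0.153], [-0.498, 0.001, -0.867]]
contact_force: [0.6, -0.8, 0.1]
opening: 0.0433
gripper_force: 0.0
[ 20.11002641  30.73510122 100.88716074  -3.44949798  18.59171026
 -84.73770237]
6907 0.07702784338701474 [0.544  0.3183 0.066 ] [0.048 0.057 0.032]
```

View pics/c3.png

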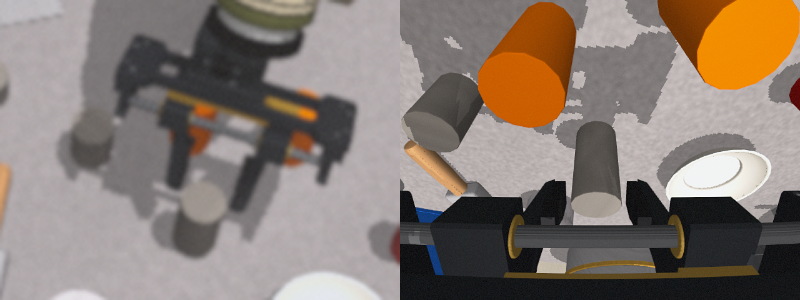

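Run:
```python
from h import *
def proj(f,p):
    Z=load(f);T=np.linalg.inv(Z['T']);q=T[:3,:3]@p+T[:3,3]
    return cv2.projectPoints(q.reshape(1,1,3),np.zeros(3),np.zeros(3),np.array(Z['K']),np.array([float(Z['k1']),0,0,0.]))[0].ravel()
s=ctrl.sense();p=np.array(s['tool_pos']);R=np.array(s['eef_rot'])
for n,o in dict(tcp=[0,0,0],L=[0,.022,0],Rr=[0,-.022,0]).items():
    q=proj('s3',p+R@np.array(o));print(n,q.round(1),((q-[310,250])*2.5).round(0))
for n,q in dict(coretop=[.5503,.32,.076],corebot=[.5503,.32,0]).items(): print(n,((proj('s3',np.array(q))-[310,250])*2.5).round(0))
w=cloud('s3')[250:370,310:470].reshape(-1,3);w=w[np.isfinite(w[:,0])]
k=w[(abs(w[:,0]-.56)<.045)&(abs(w[:,1]-.32)<.045)&(w[:,2]>.02)&(w[:,2]<.07)]
l=(k-p)@R
for sg in(1,-1):
    m=l[(l[:,1]*sg>.0215)];print(len(m),m.min(0).round(3) if len(m) else'',m.max(0).round(3) if len(m) else '')
```

```text
tcp [387.8 341.6] [194. 229.]
L [397.8 345.1] [220. 238.]
Rr [377.7 338.2] [169. 220.]
coretop [203. 200.]
corebot [193. 237.]
0  
0
```

Run:
```python
from h import *
s=ctrl.sense();p=np.array(s['tool_pos']);R=np.array(s['eef_rot'])
w=cloud('w3');l=(w-p)@R
for v in(286,292,300,310,320):
  print(v,[(u,l[v,u].round(3).tolist()) for u in(226,236,244,252,350,388,372,380,396)][::2])
sc=cloud('s3');l=(sc-p)@R
k=(abs(l[:,:,1])<.07)&(l[:,:,2]>-.05)&(l[:,:,2]<.02)&(abs(l[:,:,0])<.03)&(sc[:,:,2]>.02)
v,u=np.nonzero(k);q=l[k]
for sg in(1,-1):
  m=q[:,1]*sg>.021
  if m.any():print(sg,m.sum(),q[m].min(0).round(3),q[m].max(0).round(3),u[m].min(),u[m].max(),v[m].min(),v[m].max())
a=cv2.imread('pics/s3.png')[290:360,350:440]
```

```text
286 [(226, [-0.032, -0.065, 0.064]), (244, [-0.031, -0.052, 0.063]), (350, [0.007, 0.018, -0.024]), (372, [-0.032, 0.044, 0.064]), (396, [-0.032, 0.062, 0.064])]
292 [(226, [-0.039, -0.067, 0.068]), (244, [0.013, -0.03, -0.043]), (350, [0.006, 0.017, -0.028]), (372, [0.011, 0.026, -0.039]), (396, [-0.038, 0.063, 0.068])]
300 [(226, [0.013, -0.036, -0.05]), (244, [0.011, -0.029, -0.048]), (350, [0.003, 0.017, -0.031]), (372, [0.011, 0.025, -0.046]), (396, [0.012, 0.034, -0.05])]
310 [(226, [0.012, -0.034, -0.059]), (244, [0.011, -0.027, -0.056]), (350, [0.001, 0.016, -0.037]), (372, [0.011, 0.023, -0.057]), (396, [0.012, 0.032, -0.058])]
320 [(226, [0.013, -0.032, -0.068]), (244, [0.011, -0.026, -0.063]), (350, [-0.002, 0.016, -0.041]), (372, [0.008, 0.023, -0.059]), (396, [0.011, 0.031, -0.064])]
1 30 [-0.012  0.021 -0.05 ] [-0.006  0.033 -0.038] 402 408 328 334
-1 39 [-0.014 -0.034 -0.05 ] [ 0.01  -0.021 -0.033] 376 384 318 326
```

Run:
```python
from h import *
s=ctrl.sense();p=np.array(s['tool_pos']);R=np.array(s['eef_rot'])
Z=load('w3');print(np.array(Z['K']).round(1).tolist(),Z['d'][300,[226,236,244,252]],Z['d'][288:300:3,244]);T=np.linalg.inv(Z['T'])
for o in([0,0,0],[0,.022,0],[0,.022,-.04],[0,.0,-.019]):
    q=T[:3,:3]@(p+R@np.array(o))+T[:3,3];print(o,q.round(3),cv2.projectPoints(q.reshape(1,1,3),np.zeros(3),np.zeros(3),np.array(Z['K']),np.array([float(Z['k1']),0,0,0.]))[0].ravel().round(0))
print((R.T@(Z['T'][:3,3]-p)).round(4))
b=cv2.imread('pics/w3.png')[230:400,180:440];a=cv2.imread('pics/s3.png')[290:360,350:440]
cv2.imwrite('pics/c4.png',np.hstack([cv2.resize(b,(459,300),interpolation=2),cv2.resize(cv2.convertScaleAbs(a,alpha=1.8),(341,300),interpolation=2)]))
```

```text
[[359.3, 0.0, 313.5], [0.0, 359.3, 242.5], [0.0, 0.0, 1.0]] [0.14570199 0.14534009 0.14852518 0.15051517] [0.15728216 0.15509759 0.15164675 0.15129985]
[0, 0, 0] [-0.     0.021  0.198] [313. 280.]
[0, 0.022, 0] [0.022 0.021 0.198] [353. 280.]
[0, 0.022, -0.04] [0.022 0.032 0.159] [363. 315.]
[0, 0.0, -0.019] [0.    0.026 0.179] [314. 295.]
[ 7.730e-02 -1.000e-04 -1.831e-01]
```

View pics/c4.png

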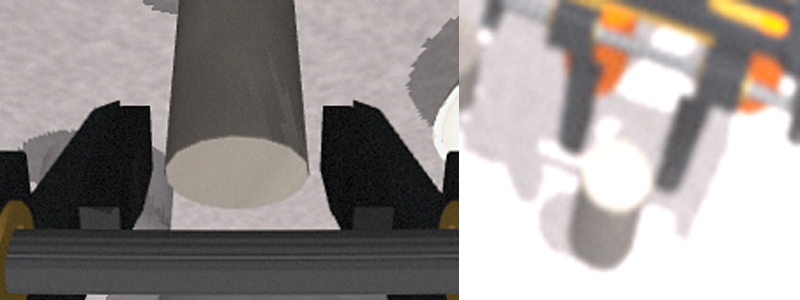

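The picture shows both fingertips at wrist (258,289) and (366,289), flanking only the rear top edge of the core. They end about 36 mm short of the stated TCP, and the scene view agrees (tip at about (407,334)). Before going deeper I check where the gripper body lies relative to the orange cylinder.

Run:
```python
from h import *
s=ctrl.sense();p=np.array(s['tool_pos']);R=np.array(s['eef_rot'])
w=cloud('w3');l=(w-p)@R
for u,v in[(100,340),(130,340),(170,350),(210,375),(310,375),(310,400),(310,440),(500,350),(310,465),(260,300)]:
    print((u,v),'l',l[v,u].round(3),'w',w[v,u].round(3))
k=np.isfinite(l[:,:,0])&(l[:,:,2]>-.15)&(l[:,:,2]<-.03)&(abs(l[:,:,1])<.11)&(abs(l[:,:,0])<.08)&(w[:,:,2]>.06)
vv=np.nonzero(k)[0];q=l[k];m=abs(q[:,1])>.0205
q=q[m];print('wrist-view gripper: ',len(q))
for a in np.arange(-.15,-.03,.01):
    t=q[(q[:,2]>a)&(q[:,2]<=a+.01)]
    if len(t):print(round(a,2),len(t),'x',t[:,0].min().round(3),t[:,0].max().round(3),'y',t[:,1].min().round(3),t[:,1].max().round(3),'inner|y|',abs(t[:,1]).min().round(3))
# orange cylinder o1 in tool frame
o=np.array([[.476+.019*np.cos(t),.261+.019*np.sin(t),.076] for t in np.linspace(0,6.28,24)]);lo=(o-p)@R
print('o1 top x',lo[:,0].min(),lo[:,0].max(),'z',lo[:,2].min(),lo[:,2].max(),'y',lo[:,1].min(),lo[:,1].max())
sc=cloud('s3');l=(sc-p)@R
k=np.isfinite(l[:,:,0])&(l[:,:,2]>-.16)&(l[:,:,2]<-.02)&(abs(l[:,:,1])<.11)&(abs(l[:,:,0])<.08)&(sc[:,:,2]>.085)
q=l[k]
for a in np.arange(-.16,-.02,.01):
    t=q[(q[:,2]>a)&(q[:,2]<=a+.01)]
    if len(t):print('scene',round(a,2),len(t),'x',t[:,0].min().round(3),t[:,0].max().round(3),'y',t[:,1].min().round(3),t[:,1].max().round(3))
```

```text
(100, 340) l [ 0.036 -0.045 -0.118] w [0.488 0.252 0.124]
(130, 340) l [ 0.036 -0.039 -0.117] w [0.487 0.258 0.124]
(170, 350) l [ 0.036 -0.029 -0.121] w [0.483 0.268 0.127]
(210, 375) l [ 0.027 -0.023 -0.117] w [0.489 0.276 0.128]
(310, 375) l [ 0.028 -0.001 -0.118] w [0.482 0.297 0.128]
(310, 400) l [-0.19  -0.004  0.127] w [0.779 0.39  0.025]
(310, 440) l [ 0.02  -0.001 -0.128] w [0.483 0.298 0.141]
(500, 350) l [ 0.036  0.038 -0.121] w [0.462 0.331 0.127]
(310, 465) l [ 0.026 -0.001 -0.139] w [0.473 0.294 0.147]
(260, 300) l [ 0.011 -0.022 -0.047] w [0.536 0.292 0.075]
wrist-view gripper:  81995
-0.15 3602 x 0.023 0.027 y -0.053 0.055 inner|y| 0.021
-0.14 11817 x 0.021 0.027 y -0.06 0.062 inner|y| 0.021
-0.13 24016 x 0.01 0.037 y -0.059 0.077 inner|y| 0.021
-0.12 17255 x -0.0 0.037 y -0.079 0.08 inner|y| 0.021
-0.11 8383 x -0.01 0.037 y -0.082 0.085 inner|y| 0.028
-0.1 694 x -0.01 0.08 y -0.045 0.046 inner|y| 0.028
-0.09 8744 x -0.009 0.08 y -0.051 0.069 inner|y| 0.021
-0.08 3408 x -0.0 0.068 y -0.049 0.038 inner|y| 0.021
-0.07 1506 x -0.007 0.013 y -0.037 0.037 inner|y| 0.022
-0.06 1381 x -0.008 0.013 y -0.037 0.037 inner|y| 0.022
-0.05 975 x -0.007 0.013 y -0.036 0.036 inner|y| 0.022
-0.04 214 x -0.007 0.013 y -0.035 0.033 inner|y| 0.022
o1 top x 0.051497206402511236 0.08434345197038368 z -0.09036683288211222 -0.0714634925188336 y -0.05228358590370931 -0.01440427049936445
scene -0.16 168 x -0.026 0.017 y -0.04 0.016
scene -0.15 902 x -0.036 0.038 y -0.093 0.093
scene -0.14 472 x -0.037 0.021 y -0.092 0.093
scene -0.13 333 x -0.037 0.028 y -0.09 0.09
scene -0.12 377 x -0.038 -0.001 y -0.085 0.085
scene -0.11 99 x -0.037 0.014 y -0.085 0.085
scene -0.1 6 x -0.013 -0.004 y -0.037 0.027
scene -0.09 64 x -0.014 0.007 y -0.037 0.038
scene -0.08 76 x -0.013 0.011 y -0.036 0.036
scene -0.07 59 x -0.013 0.01 y -0.035 0.034
scene -0.06 60 x -0.015 0.002 y -0.034 0.034
scene -0.05 16 x -0.014 -0.008 y -0.033 0.033
```

The body front lies at tool z = −0.103, so the true grasp point is 58 mm behind the reported TCP, not 19 mm. The reported TCP is thus about 39 mm too far out. I advance 38 mm along tool z, then close gently.

```bash
python3 -m inch '[[[0,0,0],[0,-0.001,0.010],0.1],[[0,0,0],[0,0,0.010],0.1],[[0,0,0],[0,0,0.009],0.1],[[0,0,0],[0,0,0.009],0.1],[[0,0,0],[0,0,0],0]]'
python3 -m inch '[[[0,0,0],[0,0,0],-0.1],[[0,0,0],[0,0,0],-0.1]]'
python3 - <<'E'
from h import *
s=ctrl.sense();p=np.array(s['tool_pos']);R=np.array(s['eef_rot'])
snap('wrist','w4');w=cloud('w4');l=(w-p)@R
q=l[np.isfinite(l[:,:,0])&(l[:,:,2]>-.08)&(l[:,:,2]<-.02)&(abs(l[:,:,1])<.05)&(abs(l[:,:,0])<.03)]
c=np.array([.5503,.32,.055]);print('core axis pt in tool',((c-p)@R).round(4))
t=w[(abs(w[:,:,0]-.55)<.03)&(abs(w[:,:,1]-.32)<.03)&(abs(w[:,:,2]-.0765)<.002)];print(len(t),((t.min(0)+t.max(0))/2).round(4),np.ptp(t,axis=0).round(3))
E
```

```text
time_s: 6.95
tool_pos: [0.5782, 0.3278, 0.0048]
eef_rot: [[-0.827, -0.306, 0.472], [-0.265, 0.952, 0.152], [-0.496, 0.001, -0.868]]
contact_force: [0.3, 0.7, 0.2]
opening: 0.0448
gripper_force: 0.0
time_s: 7.15
tool_pos: [0.5783, 0.328, 0.0066]
eef_rot: [[-0.825, -0.306, 0.474], [-0.265, 0.952, 0.153], [-0.498, 0.001, -0.867]]
contact_force: [-0.5, 1.1, -1.3]
opening: 0.0399
gripper_force: 0.2
core axis pt in tool [ 0.0011  0.001  -0.0565]
566 [0.5445 0.315  0.0761] [0.049 0.05  0.003]
```

```bash
python3 -m inch '[[[0,0,0],[0,0,0],-0.12],[[0,0,0],[0,0,0],-0.14]]'
python3 -m inch '[[[0,0,0],[0,0,0],-0.15],[[0,0,0],[0,0,0],-0.15]]'
```

```text
time_s: 7.4
tool_pos: [0.5785, 0.3282, 0.007]
eef_rot: [[-0.825, -0.306, 0.475], [-0.265, 0.952, 0.154], [-0.499, 0.001, -0.867]]
contact_force: [-0.9, 2.1, 1.1]
opening: 0.0377
gripper_force: 2.1
time_s: 7.6
tool_pos: [0.5785, 0.3283, 0.0069]
eef_rot: [[-0.825, -0.306, 0.475], [-0.265, 0.952, 0.154], [-0.499, 0.001, -0.867]]
contact_force: [-2.1, 3.4, 4.2]
opening: 0.0373
gripper_force: 12.0
```

```bash
python3 -m inch '[[[0,0,0],[0,0,0],-0.15],[[0,0,0],[-0.001,0,-0.002],-0.15],[[0,0,0],[-0.002,0,-0.004],-0.15],[[0,0,0],[-0.005,0,-0.009],-0.15],[[0,0,0],[-0.007,0,-0.013],-0.15],[[0,0,0],[-0.010,0,-0.017],-0.15],[[0,0,0],[0,0,0],-0.15]]'
python3 - <<'E'
from h import *
s=ctrl.sense();print(s['joint_positions'],s['effort'])
snap('scene','s5');snap('side','d5')
a=cv2.imread('pics/s5.png')[240:360,320:460];b=cv2.imread('pics/d5.png')[290:380,210:315]
cv2.imwrite('pics/c5.png',np.hstack([cv2.resize(a,(400,343),interpolation=2),cv2.resize(b,(400,343),interpolation=2)]))
E
```

```text
time_s: 8.3
tool_pos: [0.5789, 0.3281, 0.061]
eef_rot: [[-0.823, -0.306, 0.478], [-0.264, 0.952, 0.154], [-0.502, 0.001, -0.865]]
contact_force: [-0.1, 0.4, -1.6]
opening: 0.0376
gripper_force: 11.9
[ 19.9129417   30.38571081  97.15571263  -2.65541313  22.3505047
 -85.71710324] [ 1.60762528e-01 -4.66226757e+01 -2.09674180e+01  3.98272547e-03
 -9.08721741e-01 -6.98671304e-02]
```

View pics/c5.png

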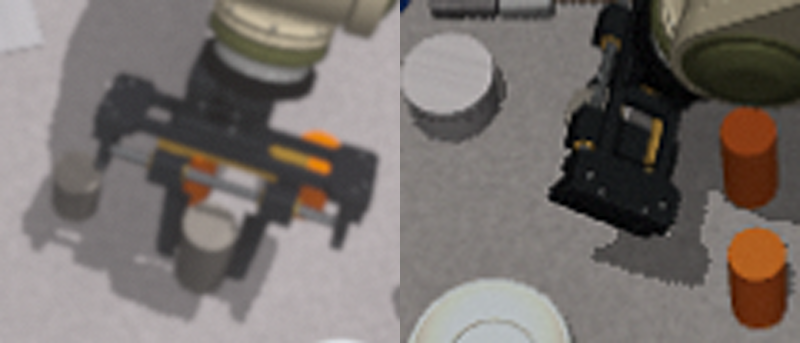

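The core is lifted, upright between the fingers (scene crop (205,245)), with about 1.6 N of weight and a 12 N grip. Next is the transfer.

```bash
cat >> h.py <<'E'
O=np.array([.001,0,-.0565])
def tcp(cx,cy,bot,Q): return np.array([cx,cy,bot+.055])-Q@O
AX=np.array([.573,-.156])
E
python3 - <<'E'
from h import *
A=Rf(18,60.1);B=Rf(-5,60.1);Q=Rf(-24,60.1)
a=pol(.47,28,0);b=pol(.43,0,0)
d=np.array([np.cos(np.radians(-20)),np.sin(np.radians(-20))])
pre=AX-.10*d
plan([(tcp(.53,.31,.10,A),A,2),(tcp(b[0],b[1],.12,B),B,8),(tcp(*pre,.060,Q),Q,4)],step=.037)
E
```

```text
[[-0.001, -0.0, -0.002],[-0.003, -0.001, -0.026]]
[[-0.0, -0.0, -0.001],[-0.003, -0.001, -0.027]]
->  [0.5579 0.3191 0.1068] err 0.4
[[0.02, -0.0, 0.035],[0.016, -0.028, -0.011]]
[[0.02, -0.0, 0.035],[0.015, -0.028, -0.011]]
[[0.02, -0.0, 0.035],[0.014, -0.029, -0.01]]
[[0.02, -0.0, 0.035],[0.013, -0.03, -0.01]]
[[0.02, -0.0, 0.035],[0.012, -0.03, -0.009]]
[[0.02, -0.0, 0.035],[0.01, -0.031, -0.008]]
[[0.02, -0.0, 0.035],[0.01, -0.031, -0.008]]
[[0.02, -0.0, 0.034],[0.008, -0.032, -0.007]]
[[0.02, -0.0, 0.035],[0.007, -0.032, -0.007]]
[[0.02, -0.001, 0.034],[0.006, -0.033, -0.006]]
->  [ 0.4592 -0.003   0.1269] err 0.7
[[0.033, 0.0, 0.057],[-0.004, -0.025, 0.016]]
[[0.033, 0.0, 0.058],[-0.005, -0.024, 0.017]]
[[0.033, 0.0, 0.057],[-0.007, -0.024, 0.018]]
[[0.033, 0.0, 0.058],[-0.008, -0.022, 0.019]]
[[0.033, 0.0, 0.057],[-0.01, -0.022, 0.019]]
->  [ 0.5059 -0.134   0.0667] err 0.5
```

```bash
python3 -m inch '[[[-0.001,0,-0.002],[-0.002,0,-0.015],-0.15],[[0,0,-0.001],[-0.004,-0.002,-0.026],-0.15],[[0,0,0],[0,0,-0.012],-0.15],[[0.010,0,0.018],[0.008,-0.014,-0.006],-0.15],[[0.020,0,0.035],[0.016,-0.028,-0.011],-0.15],[[0.020,0,0.035],[0.015,-0.028,-0.011],-0.15],[[0.020,0,0.035],[0.014,-0.029,-0.010],-0.15],[[0.020,0,0.035],[0.013,-0.030,-0.010],-0.15],[[0.020,0,0.035],[0.012,-0.030,-0.009],-0.15],[[0.020,0,0.035],[0.010,-0.031,-0.008],-0.15]]'
python3 -m inch '[[[0.020,0,0.035],[0.010,-0.031,-0.008],-0.15],[[0.020,0,0.034],[0.008,-0.032,-0.007],-0.15],[[0.020,0,0.035],[0.007,-0.032,-0.007],-0.15],[[0.010,0,0.017],[0.003,-0.017,-0.003],-0.15],[[0,0,0],[0,0,0],-0.15]]'
python3 - <<'E'
from h import *
Q=Rf(-24,60.1);d=np.array([np.cos(np.radians(-20)),np.sin(np.radians(-20))])
pre=AX-.10*d;print(ctrl.sense()['joint_positions'])
plan([(tcp(*pre,.060,Q),Q,6)])
E
```

```text
time_s: 9.4
tool_pos: [0.4885, 0.1096, 0.1184]
eef_rot: [[-0.867, -0.05, 0.496], [-0.043, 0.999, 0.026], [-0.497, 0.001, -0.868]]
contact_force: [-0.2, -0.1, -0.7]
opening: 0.0373
gripper_force: 11.8
time_s: 9.9
tool_pos: [0.4523, -0.0029, 0.1265]
eef_rot: [[-0.864, 0.091, 0.495], [0.079, 0.996, -0.045], [-0.497, 0.0, -0.868]]
contact_force: [0.8, -0.8, -1.4]
opening: 0.0375
gripper_force: 11.8
[ -20.08289724   -1.01449439  127.38102477   17.16148493   25.64654006
 -118.50052477]
[[0.027, -0.0, 0.047],[-0.004, -0.021, 0.014]]
[[0.027, -0.0, 0.047],[-0.005, -0.02, 0.015]]
[[0.027, -0.0, 0.047],[-0.007, -0.02, 0.015]]
[[0.027, -0.0, 0.048],[-0.007, -0.019, 0.016]]
[[0.028, -0.001, 0.047],[-0.008, -0.018, 0.016]]
[[0.027, -0.0, 0.048],[-0.009, -0.017, 0.016]]
->  [ 0.5051 -0.1336  0.0666] err 0.5
```

```bash
python3 -m inch '[[[0.027,0,0.047],[-0.004,-0.021,0.014],-0.15],[[0.027,0,0.047],[-0.005,-0.020,0.015],-0.15],[[0.027,0,0.047],[-0.007,-0.020,0.015],-0.15],[[0.027,0,0.048],[-0.007,-0.019,0.016],-0.15],[[0.028,-0.001,0.047],[-0.008,-0.018,0.016],-0.15],[[0.027,0,0.048],[-0.009,-0.017,0.016],-0.15],[[0,0,0],[0,0,0],-0.15],[[0,0,0],[0,0,0],-0.15]]'
python3 - <<'E'
from h import *
print(ctrl.sense()['joint_positions'])
for n in('wrist','scene','side'):snap(n,n[0]+'6')
b=cv2.imread('pics/w6.png');a=cv2.imread('pics/s6.png')[130:280,150:310];c=cv2.imread('pics/s6.png')
d=cv2.imread('pics/side6.png') if 0 else None
cv2.imwrite('pics/c6.png',np.hstack([cv2.resize(b,(480,360)),cv2.resize(a,(320,360),interpolation=2)]))
E
```

```text
time_s: 10.7
tool_pos: [0.5058, -0.1309, 0.0663]
eef_rot: [[-0.794, 0.402, 0.455], [0.349, 0.916, -0.199], [-0.497, 0.001, -0.868]]
contact_force: [-0.6, 0.2, -2.4]
opening: 0.038
gripper_force: 11.8
[ -28.80653471   15.31747561  120.38896042   10.11365659   14.80809559
 -104.20216945]
```

View pics/c6.png

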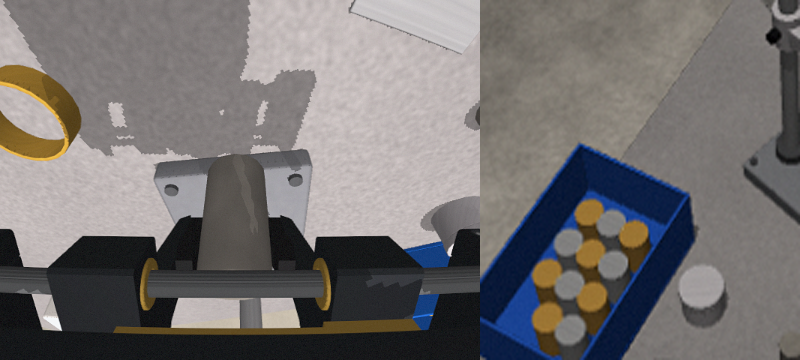

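The wrist view shows the core held upright, short of the stand's front edge (two holes at (171,190) and (295,181)). The right panel was a mislabelled side view. Now I go in under the foot with 10 mm above the platen.

Run:
```python
from h import *
Q=Rf(-24,60.1)
plan([(tcp(*AX,.055,Q),Q,6)])
```

```text
[[0.0, 0.0, 0.001],[-0.014, 0.001, 0.009]]
[[0.001, 0.0, 0.001],[-0.014, 0.001, 0.009]]
[[0.0, 0.0, 0.001],[-0.014, 0.001, 0.009]]
[[0.001, 0.0, 0.0],[-0.014, 0.0, 0.009]]
[[0.0, 0.0, 0.001],[-0.014, 0.001, 0.01]]
[[0.001, 0.0, 0.0],[-0.014, 0.0, 0.009]]
->  [ 0.5992 -0.1679  0.0614] err 0.3
```

```bash
python3 -m inch '[[[0,0,0.001],[-0.014,0.001,0.009],-0.15],[[0,0,0.001],[-0.014,0.001,0.009],-0.15],[[0,0,0.001],[-0.014,0.001,0.009],-0.15],[[0,0,0],[-0.014,0,0.009],-0.15],[[0.001,0,0],[-0.014,0,0.009],-0.15],[[0.001,0,0],[-0.014,0.001,0.010],-0.15],[[0,0,0],[0,0,0],-0.15],[[0,0,0],[0,0,0],-0.15]]'
python3 - <<'E'
from h import *
print(ctrl.sense()['joint_positions'])
snap('scene','sc7');snap('side','sd7')
a=cv2.imread('pics/sc7.png')[130:280,120:320];b=cv2.imread('pics/sd7.png')[110:245,270:450]
cv2.imwrite('pics/c7.png',np.hstack([cv2.resize(a,(400,300),interpolation=2),cv2.resize(b,(400,300),interpolation=2)]))
E
```

```text
time_s: 11.65
tool_pos: [0.5988, -0.1682, 0.0611]
eef_rot: [[-0.792, 0.406, 0.455], [0.352, 0.914, -0.202], [-0.498, 0.0, -0.867]]
contact_force: [-0.7, 0.5, -0.9]
opening: 0.0374
gripper_force: 11.8
[-27.23492743  25.92687313 104.71584043   4.91385864  19.5961853
 -97.4615051 ]
```

View pics/c7.png

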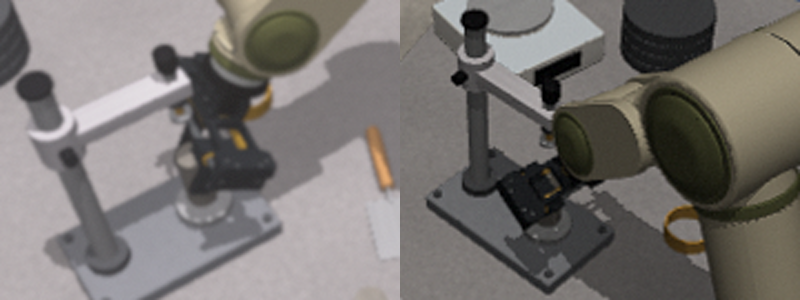

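The scene crop shows the core just above the platen (core (187,180), platen (205,205)), clear of foot and ram. Check the centring with scene depth, both measured by the same camera.

Run:
```python
from h import *
from scipy.optimize import least_squares as ls
Z=load('sc7');w=cloud('sc7');im=Z['im'].astype(int)
k=np.isfinite(w[:,:,0])&(np.hypot(w[:,:,0]-.574,w[:,:,1]+.156)<.025)&(w[:,:,2]>.06)&(w[:,:,2]<.125)&(im.min(2)>55)&(np.ptp(im,axis=2)<40)
q=w[k];v,u=np.nonzero(k);print(len(q),q.min(0).round(3),q.max(0).round(3),u.min(),u.max(),v.min(),v.max())
r=ls(lambda c:np.hypot(q[:,0]-c[0],q[:,1]-c[1])-.019,[.574,-.156],loss='soft_l1',f_scale=.001);print('core',r.x.round(4),np.sqrt((r.fun**2).mean()).round(4))
for f in('scene','sc7'):
    w=cloud(f);im=load(f)['im'].astype(int)
    k=np.isfinite(w[:,:,0])&(np.hypot(w[:,:,0]-.574,w[:,:,1]+.156)<.045)&(abs(w[:,:,2]-.045)<.0025);t=w[k]
    c,rr=cv2.minEnclosingCircle((t[:,:2]*1000).astype(np.float32));h=cv2.fitEllipse(cv2.convexHull((t[:,:2]*10000).astype(np.int32)).astype(np.float32))
    print(f,len(t),'platen',np.round(c,1),round(rr,1),np.round(np.array(h[0])/10,1),np.round(np.array(h[1])/10,1),np.median(t[:,2]))
s=ctrl.sense();p=np.array(s['tool_pos']);R=np.array(s['eef_rot']);print('FK core',(p+R@O-[0,0,.055]).round(4))
```

```text
124 [ 0.562 -0.17   0.06 ] [ 0.594 -0.135  0.125] 209 229 212 232
core [ 0.5728 -0.1564] 0.0016
scene 414 platen [ 574.8 -155. ] 35.1 [ 574.7 -154.9] [66.6 69.6] 0.04504239191292664
sc7 219 platen [ 575.7 -154.9] 34.2 [ 575.6 -155. ] [64.8 67.8] 0.044954650178912425
FK core [ 0.5721 -0.1566  0.0547]
```

```bash
python3 -m inch '[[[0,0,0],[0.001,0.001,0.002],-0.15],[[0,0,0],[0.001,0.001,0.003],-0.15],[[0,0,0],[0.001,0,0.002],-0.15],[[0,0,0],[0,0,0],-0.15]]'
python3 -m inch '[[[0,0,0],[0.0005,0,0.001],-0.15],[[0,0,0],[0,0,0],-0.15]]'
python3 -m inch '[[[0,0,0],[0.0005,0,0.0008],-0.15],[[0,0,0],[0,0,0],-0.15]]'
```

```text
time_s: 12.15
tool_pos: [0.6007, -0.1674, 0.0531]
eef_rot: [[-0.792, 0.407, 0.455], [0.353, 0.914, -0.202], [-0.498, 0.0, -0.867]]
contact_force: [-0.1, -0.2, -1.2]
opening: 0.0375
gripper_force: 11.8
time_s: 12.35
tool_pos: [0.6011, -0.1676, 0.0525]
eef_rot: [[-0.792, 0.407, 0.456], [0.353, 0.913, -0.203], [-0.499, 0.0, -0.867]]
contact_force: [0.3, 0.8, -2.5]
opening: 0.0377
gripper_force: 11.8
time_s: 12.55
tool_pos: [0.6016, -0.1678, 0.0525]
eef_rot: [[-0.791, 0.407, 0.457], [0.352, 0.914, -0.203], [-0.5, 0.0, -0.866]]
contact_force: [-2.1, 0.1, 4.8]
opening: 0.0376
gripper_force: 11.8
```

```bash
python3 -m inch '[[[0,0,0],[-0.0002,0,-0.0004],-0.15],[[0,0,0],[0,0,0],-0.14],[[0,0,0],[0,0,0],-0.13],[[0,0,0],[0,0,0],-0.12]]'
python3 -m inch '[[[0,0,0],[0,0,0],-0.1],[[0,0,0],[0,0,0],-0.06],[[0,0,0],[0,0,0],0],[[0,0,0],[0,0,0],0.05],[[0,0,0],[0,0,0],0.05]]'
python3 - <<'E'
from h import *
snap('scene','sc8');snap('wrist','w8')
a=cv2.imread('pics/sc8.png')[150:270,160:280];b=cv2.imread('pics/w8.png')[150:390,150:470]
cv2.imwrite('pics/c8.png',np.hstack([cv2.resize(a,(300,300),interpolation=2),cv2.resize(b,(400,300))]))
E
```

```text
time_s: 12.95
tool_pos: [0.601, -0.1675, 0.052]
eef_rot: [[-0.792, 0.407, 0.456], [0.353, 0.913, -0.203], [-0.499, 0.0, -0.867]]
contact_force: [0.4, 1.7, 1.5]
opening: 0.0389
gripper_force: 0.6
time_s: 13.45
tool_pos: [0.601, -0.1676, 0.052]
eef_rot: [[-0.792, 0.407, 0.455], [0.353, 0.913, -0.203], [-0.499, 0.0, -0.867]]
contact_force: [0.1, -0.2, 0.3]
opening: 0.0464
gripper_force: 0.0
```

View pics/c8.png

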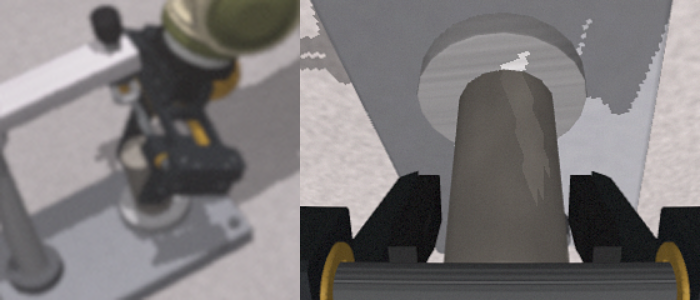

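The core stands on the platen, centred (wrist crop: core mid x≈506, platen mid x≈501), with the fingers free. Retreat horizontally.

```bash
python3 -m inch '[[[0,0,0],[0,0,0],0.2],[[0,0,0],[0,0,0],0.3],[[0,0,0],[0.009,0,-0.005],0.3],[[0,0,0],[0.017,0,-0.010],0.3],[[0,0,0],[0.026,0,-0.015],0.3],[[0,0,0],[0.026,0,-0.015],0.3],[[0,0,0],[0.026,0,-0.015],0.3],[[0,0,0],[0.026,0,-0.015],0.3],[[0,0,0],[0,0,0],0.3]]'
python3 - <<'E'
from h import *
from scipy.optimize import least_squares as ls
print(ctrl.sense()['joint_positions'])
snap('wrist','w9');snap('scene','sc9');snap('side','sd9')
for f in('sc9','sd9'):
    w=cloud(f);w=w.reshape(-1,3);w=w[np.isfinite(w[:,0])];d=np.hypot(w[:,0]-.573,w[:,1]+.156)
    t=w[(d<.024)&(w[:,2]>.112)&(w[:,2]<.13)];print(f,'core top',len(t),((t.min(0)+t.max(0))/2).round(4),np.ptp(t,axis=0).round(3),np.percentile(t[:,2],[50,95]))
    t=w[(d<.04)&(w[:,2]>.15)&(w[:,2]<.23)];print('foot',len(t),t[:,2].min() if len(t) else'')
    if len(t):print(np.histogram(t[:,2],bins=np.arange(.15,.235,.005)))
    t=w[(d<.02)&(w[:,2]>.27)];print('knob top',np.percentile(t[:,2],[50,90,98]),t[t[:,2]>.292].mean(0))
b=cv2.imread('pics/w9.png');a=cv2.imread('pics/sc9.png')[140:260,160:260]
cv2.imwrite('pics/c9.png',np.hstack([cv2.resize(b,(480,360)),cv2.resize(a,(300,360),interpolation=2)]))
E
```

```text
time_s: 14.45
tool_pos: [0.4606, -0.1045, 0.0515]
eef_rot: [[-0.793, 0.406, 0.453], [0.353, 0.914, -0.201], [-0.496, 0.001, -0.868]]
contact_force: [0.7, -0.2, 0.1]
opening: 0.0573
gripper_force: 0.0
[ -28.42470437   12.15867785  128.49566574   13.01300592    9.93740682
 -106.66616459]
sc9 core top 199 [ 0.5759 -0.1545  0.1188] [0.038 0.038 0.014] [0.12109841 0.12408673]
foot 110 0.19709611493153545
(array([ 0,  0,  0,  0,  0,  0,  0,  0,  0,  5, 44, 29,  6,  2, 14, 10]), array([0.15 , 0.155, 0.16 , 0.165, 0.17 , 0.175, 0.18 , 0.185, 0.19 ,
       0.195, 0.2  , 0.205, 0.21 , 0.215, 0.22 , 0.225, 0.23 ]))
knob top [0.2932856  0.29887939 0.30042051] [ 0.57545365 -0.15393148  0.2969181 ]
sd9 core top 115 [ 0.5731 -0.1534  0.1197] [0.039 0.041 0.015] [0.12141542 0.12642525]
foot 71 0.19750991541874252
(array([ 0,  0,  0,  0,  0,  0,  0,  0,  0,  4, 18, 26,  3,  2,  4, 14]), array([0.15 , 0.155, 0.16 , 0.165, 0.17 , 0.175, 0.18 , 0.185, 0.19 ,
       0.195, 0.2  , 0.205, 0.21 , 0.215, 0.22 , 0.225, 0.23 ]))
knob top [0.2934008  0.29992516 0.30185848] [ 0.57005405 -0.15393921  0.29701535]
```

View pics/c9.png

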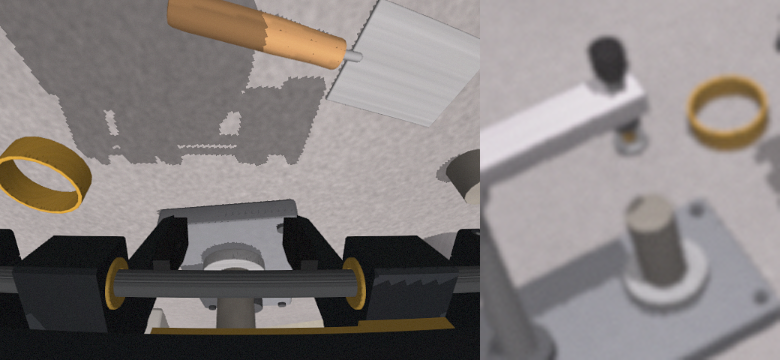

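The core stands upright mid-platen (scene crop (655,240)) with the foot free above it. Foot underside is about 0.197 and core top about 0.121, so contact comes after about 75 mm of ram travel. Now up and over the knob, pointing down with shut fingers.

Run:
```python
from h import *
s=ctrl.sense();p=np.array(s['tool_pos']);Q=Rf(-24,90)
plan([([.40,-.10,.30],Rf(-24,75),6),([.573,-.155,.31],Q,6)])
```

```text
[[-0.0, 0.037, -0.0],[-0.01, -0.003, -0.035]]
[[-0.0, 0.037, -0.0],[-0.009, -0.003, -0.035]]
[[-0.0, 0.038, -0.0],[-0.007, -0.003, -0.036]]
[[-0.0, 0.037, -0.0],[-0.006, -0.003, -0.036]]
[[-0.0, 0.038, -0.0],[-0.005, -0.003, -0.036]]
[[-0.0, 0.037, -0.0],[-0.003, -0.002, -0.036]]
[[-0.0, 0.038, -0.0],[-0.002, -0.003, -0.037]]
->  [ 0.3997 -0.0999  0.3003] err 0.4
[[-0.0, 0.044, -0.0],[-0.03, 0.003, 0.006]]
[[-0.0, 0.043, -0.0],[-0.03, 0.003, 0.005]]
[[-0.0, 0.044, -0.0],[-0.03, 0.004, 0.004]]
[[-0.0, 0.043, -0.0],[-0.03, 0.003, 0.002]]
[[0.0, 0.044, -0.0],[-0.03, 0.004, 0.001]]
[[0.0, 0.043, -0.0],[-0.03, 0.003, -0.0]]
->  [ 0.5732 -0.1553  0.3099] err 0.4
```

```bash
python3 -m inch '[[[0,0.037,0],[-0.010,-0.003,-0.035],0],[[0,0.037,0],[-0.009,-0.003,-0.035],-1],[[0,0.038,0],[-0.007,-0.003,-0.036],-1],[[0,0.037,0],[-0.006,-0.003,-0.036],-1],[[0,0.038,0],[-0.005,-0.003,-0.036],-1],[[0,0.037,0],[-0.003,-0.002,-0.036],-1],[[0,0.038,0],[-0.002,-0.003,-0.037],-1],[[0,0,0],[0,0,0],-1]]'
python3 -m inch '[[[0,0.044,0],[-0.030,0.003,0.006],-1],[[0,0.043,0],[-0.030,0.003,0.005],-1],[[0,0.044,0],[-0.030,0.004,0.004],-1],[[0,0.043,0],[-0.030,0.003,0.002],-1],[[0,0.044,0],[-0.030,0.004,0.001],-1],[[0,0.043,0],[-0.030,0.003,0],-1],[[0,0,0],[0,0,0],-1]]'
python3 - <<'E'
from h import *
print(ctrl.sense()['joint_positions'])
s=ctrl.sense();p=np.array(s['tool_pos']);R=np.array(s['eef_rot'])
plan([([.5735,-.155,.30],Rf(-24,90),1)])
for f,n in(('scA','scene'),('sdA','side')):
    snap(n,f);w=cloud(f).reshape(-1,3);w=w[np.isfinite(w[:,0])];l=(w-p)@R
    k=(np.hypot(l[:,0],l[:,1])<.02)&(w[:,2]>.312);print(f,k.sum(),'lowest finger z',np.sort(w[k][:,2])[:8].round(4), 'tip xy',w[k&(w[:,2]<.36)].mean(0).round(4))
    k=(np.hypot(w[:,0]-.573,w[:,1]+.155)<.02)&(w[:,2]>.288)&(w[:,2]<.308);print('knob',w[k].mean(0).round(4),((w[k].min(0)+w[k].max(0))/2).round(4))
E
```

```text
time_s: 15.4
tool_pos: [0.401, -0.1011, 0.3047]
eef_rot: [[-0.881, 0.407, 0.241], [0.393, 0.913, -0.109], [-0.265, -0.001, -0.964]]
contact_force: [0.6, 0.1, -0.7]
opening: 0.0006
gripper_force: 0.0
time_s: 16.1
tool_pos: [0.5759, -0.1567, 0.3046]
eef_rot: [[-0.913, 0.407, -0.006], [0.407, 0.913, 0.003], [0.007, 0.0, -1.0]]
contact_force: [-1.0, 0.4, -0.4]
opening: 0.0003
gripper_force: 0.0
[-2.64523898e+01  2.53641407e+01  6.03466419e+01 -6.52246250e-03
  9.46814428e+01 -9.24106939e+01]
[[0.0, -0.007, -0.001],[0.003, 0.001, 0.005]]
->  [ 0.5735 -0.1545  0.2996] err 0.6
scA 383 lowest finger z [0.4273 0.4274 0.4275 0.4276 0.4276 0.428  0.4282 0.4284] tip xy [nan nan nan]
knob [ 0.5761 -0.153   0.2955] [ 0.5741 -0.1548  0.2944]
sdA 372 lowest finger z [0.3433 0.3441 0.3444 0.3459 0.3468 0.3472 0.3473 0.3478] tip xy [ 0.5684 -0.1506  0.3529]
knob [ 0.5694 -0.1532  0.2961] [ 0.5714 -0.1557  0.2957]<stdin>:7: RuntimeWarning: Mean of empty slice.
  ret = um.true_divide(
```

```bash
python3 -m inch '[[[0,-0.007,-0.001],[0.003,0.001,0.013],-1],[[0,0,0],[0,0,0.014],-1],[[0,0,0],[0,0,0.010],-1],[[0,0,0],[0,0,0.003],-1],[[0,0,0],[0,0,0.003],-1],[[0,0,0],[0,0,0],-1]]'
```

```text
time_s: 16.8
tool_pos: [0.5707, -0.153, 0.2665]
eef_rot: [[-0.914, 0.406, 0.006], [0.406, 0.914, -0.002], [-0.007, 0.0, -1.0]]
contact_force: [0.5, -0.5, -0.4]
opening: 0.0004
gripper_force: 0.0
```

```bash
python3 -m inch '[[[0,0,0],[0,0,0.003],-1],[[0,0,0],[0,0,0.003],-1],[[0,0,0],[0,0,0],-1]]'
```

```text
time_s: 17.1
tool_pos: [0.5709, -0.1531, 0.2604]
eef_rot: [[-0.914, 0.406, 0.006], [0.406, 0.914, -0.002], [-0.007, 0.0, -1.0]]
contact_force: [-0.1, 0.9, -0.0]
opening: 0.0004
gripper_force: 0.3
```

```bash
python3 -m inch '[[[0,0,0],[-0.003,0,0],-1],[[0,0,0],[0,0,0.003],-1],[[0,0,0],[0,0,0.003],-1],[[0,0,0],[0,0,0],-1]]'
```

```text
time_s: 17.5
tool_pos: [0.5737, -0.1543, 0.254]
eef_rot: [[-0.914, 0.406, 0.006], [0.406, 0.914, -0.002], [-0.006, 0.0, -1.0]]
contact_force: [0.6, -0.3, 1.2]
opening: 0.0003
gripper_force: 0.5
```

```bash
python3 -m inch '[[[0,0,0],[0,0,0.003],-1],[[0,0,0],[0,0,0.004],-1],[[0,0,0],[0,0,0.004],-1]]'
```

```text
time_s: 17.8
tool_pos: [0.5738, -0.1544, 0.2433]
eef_rot: [[-0.914, 0.406, 0.006], [0.406, 0.914, -0.003], [-0.007, 0.0, -1.0]]
contact_force: [0.3, 0.0, 5.4]
opening: 0.0004
gripper_force: 2.5
```

```bash
python3 -m inch '[[[0,0,0],[0,0,0.006],-1],[[0,0,0],[0,0,0.006],-1],[[0,0,0],[0,0,0.006],-1],[[0,0,0],[0,0,0.006],-1]]'; python3 -m inch '[[[0,0,0],[0,0,0.006],-1],[[0,0,0],[0,0,0.005],-1],[[0,0,0],[0,0,0.004],-1]]'
python3 - <<'E'
from h import *
snap('scene','scB');snap('side','sdB')
for f in('scB','sdB'):
    w=cloud(f);w=w.reshape(-1,3);w=w[np.isfinite(w[:,0])];d=np.hypot(w[:,0]-.573,w[:,1]+.155)
    t=w[(d<.022)&(w[:,2]>.105)&(w[:,2]<.26)];print(f,np.histogram(t[:,2],bins=np.arange(.105,.26,.005))[0])
E
```

```text
time_s: 18.2
tool_pos: [0.5738, -0.1544, 0.2192]
eef_rot: [[-0.914, 0.406, 0.006], [0.406, 0.914, -0.002], [-0.006, 0.0, -1.0]]
contact_force: [0.4, 1.4, 5.6]
opening: 0.0001
gripper_force: 2.7
time_s: 18.5
tool_pos: [0.5737, -0.1544, 0.204]
eef_rot: [[-0.914, 0.406, 0.005], [0.406, 0.914, -0.002], [-0.006, 0.0, -1.0]]
contact_force: [-0.8, 0.5, 5.1]
opening: 0.0005
gripper_force: 2.5
scB [ 20  28  44 108   1   0   2  34  31   7   3   6   7   5   4  19  22  15
  92  54   5   5  10  10   0   0   0   0   0   0   0]
sdB [ 8 19 25 55  7  0  2 19 14  8  1  6  7  3  4 15 17 17 48 38  3  4  8 15
 10 13  8 10 15 14 18]
```

```bash
python3 -m inch '[[[0,0,0],[0,0,0.003],-1],[[0,0,0],[0,0,0.003],-1],[[0,0,0],[0,0,0.003],-1]]' | grep -E 'pos|contact'; for i in 1; do :; done; python3 -m inch '[[[0,0,0],[0,0,0.002],-1]]' | grep -E 'pos|contact';python3 -m inch '[[[0,0,0],[0,0,0.002],-1]]' | grep -E 'pos|contact'; python3 -m inch '[[[0,0,0],[0,0,0.002],-1]]' | grep -E 'pos|contact'; python3 -m inch '[[[0,0,0],[0,0,0.002],-1]]' | grep -E 'pos|contact'
```

```text
tool_pos: [0.5737, -0.1543, 0.1952]
contact_force: [-2.5, 0.2, 4.8]
tool_pos: [0.5737, -0.1543, 0.193]
contact_force: [-3.4, 1.0, 4.3]
tool_pos: [0.5737, -0.1543, 0.1911]
contact_force: [-2.4, 2.0, 4.1]
tool_pos: [0.5737, -0.1543, 0.1891]
contact_force: [-4.5, 1.3, 4.2]
tool_pos: [0.5738, -0.1544, 0.1871]
contact_force: [-2.6, 0.7, 4.6]
```

```bash
python3 - <<'E'
from h import *
d=np.array([.962,-.27]);n=np.array([.27,.962])
snap('scene','scC');snap('side','sdC')
for f in('scC','sdC'):
    w=cloud(f).reshape(-1,3);w=w[np.isfinite(w[:,0])];r=w[:,:2]-[.573,-.155];sx=r@d;sy=r@n
    for z0,z1 in((.2,.23),(.23,.26),(.26,.29),(.29,.31),(.31,.34),(.34,.4)):
        k=(w[:,2]>z0)&(w[:,2]<z1)&(abs(sy)<.11)&(sx>-.1)&(sx<.2)
        print(f,z0,np.histogram(sx[k],bins=np.arange(-.1,.21,.02))[0])
    t=w[(np.hypot(r[:,0],r[:,1])<.022)&(w[:,2]>.105)&(w[:,2]<.26)];print(np.histogram(t[:,2],bins=np.arange(.105,.16,.003))[0])
E
python3 -m inch '[[[0,0,0],[0,0,0],-1]]' | grep -E 'pos|contact|time'
```

```text
scC 0.2 [ 0  0  0  0  3  7  0  0  0  0  8 95 33  0  0]
scC 0.23 [  0   0   0   0   0   0   0   0   0   0   8 101  38   0   0]
scC 0.26 [  0   0   0   0  10   7   5   2   0   0   9 113  33   0   0]
scC 0.29 [  0   0   0  37  92 130 173  22   0   0   4  81  21   0   0]
scC 0.31 [  0   0   0  60 405 397 425  61   0   0  29 187  52   0   0]
scC 0.34 [  0   0   0  64 176 208 173   0   0   0   0   0   0   0   0]
[16  9 11 14 36 53 15 33 22  4  4  0  1  2  9  5  3  0]
sdC 0.2 [ 0  0  0  0 55  9  0  0  0  0  0 30  1  0  0]
sdC 0.23 [ 0  0  0  0 81 16  0  0  0  0 23 38  0  0  0]
sdC 0.26 [ 0  0  1  2 25  8  2  1  0  0 34 42  2  0  0]
sdC 0.29 [  0   0  19 177  80  33  24   5   0   0  20  36   0   0   0]
sdC 0.31 [  0   0  30 282 193 189 126  14   0   0  36  71  10   0   0]
sdC 0.34 [  0   0   0 122  79  52   7   0   0   0   0   0   0   0   0]
[ 6  4 17  5 18 17 25 13  8 13  1  1  2  4  5  2  2  1]
time_s: 19.5
tool_pos: [0.5742, -0.1545, 0.1869]
contact_force: [0.2, -0.6, 0.4]
```

```bash
python3 -m inch '[[[0,0,0],[0,0,0.002],-1]]' | grep -E 'pos|contact';python3 -m inch '[[[0,0,0],[0,0,0.002],-1]]' | grep -E 'pos|contact'; python3 -m inch '[[[0,0,0],[0,0,0.002],-1]]' | grep -E 'pos|contact'
```

```text
tool_pos: [0.5742, -0.1545, 0.1855]
contact_force: [-1.1, 0.7, 4.4]
tool_pos: [0.5742, -0.1546, 0.1837]
contact_force: [-1.6, 1.2, 7.0]
tool_pos: [0.5743, -0.1545, 0.1819]
contact_force: [-2.0, 0.4, 7.6]
```

```bash
python3 -m inch '[[[0,0,0],[0,0,0.002],-1]]' | grep -E 'pos|contact';python3 -m inch '[[[0,0,0],[0,0,0.002],-1]]' | grep -E 'pos|contact'
```

```text
tool_pos: [0.5743, -0.1546, 0.18]
contact_force: [-3.0, 1.8, 9.0]
tool_pos: [0.5743, -0.1546, 0.1782]
contact_force: [-3.3, 1.7, 9.5]
```

Spring force is now about 5 N (9.5 N total less the 4.4 N sliding baseline), about 8 mm past first touch. Lift away and verify with the scene and side depth.

```bash
python3 -m inch '[[[0,0,0],[0,0,-0.003],-1],[[0,0,0],[0,0,-0.010],-1],[[0,0,0],[0,0,-0.030],-1],[[0,0,0],[0,0,-0.040],-1],[[0,0,0],[0,0,-0.040],-1],[[0,0,0],[0.040,0,-0.020],-1],[[0,0,0],[0.040,0,0],-1],[[0,0,0],[0.040,0,0],-1],[[0,0,0],[0,0,0],-1]]'
python3 - <<'E'
from h import *
R={}
for n in('scene','side'):
    snap(n,n+'Z')
    for f in({'scene':'sc9','side':'sd9'}[n],{'scene':'scC','side':'sdC'}[n],n+'Z'):
        w=cloud(f).reshape(-1,3);w=w[np.isfinite(w[:,0])];d=np.hypot(w[:,0]-.573,w[:,1]+.155)
        k=w[(d<.02)&(w[:,2]>.2)&(w[:,2]<.31)];im=0
        q=w[(d<.03)&(w[:,2]>.1)&(w[:,2]<.2)]
        print(f,'knob top',np.percentile(k[:,2],[80,90,97]).round(4) if len(k) else'', 'n core-foot',np.histogram(q[:,2],bins=np.arange(.1,.2,.004))[0])
    w=cloud(n+'Z').reshape(-1,3);w=w[np.isfinite(w[:,0])];d=np.hypot(w[:,0]-.573,w[:,1]+.155)
    t=w[(d<.024)&(w[:,2]>.06)&(w[:,2]<.11)];print('core side pts mean',t.mean(0).round(4))
E
```

```text
time_s: 20.9
tool_pos: [0.4608, -0.1037, 0.3209]
eef_rot: [[-0.914, 0.405, 0.007], [0.405, 0.914, -0.003], [-0.007, 0.0, -1.0]]
contact_force: [0.9, -1.0, -0.1]
opening: 0.0006
gripper_force: 0.0
sc9 knob top [0.2905 0.2968 0.299 ] n core-foot [ 18  20  16  15  50 123  11   0   0   0   0   0   0   0   0   0   0   0
   0   0   0   0   0   0]
scC knob top [0.3094 0.3099 0.31  ] n core-foot [ 17  22  14  14  45  60  26  39   5   3   1   5  10   4   1   9  21  21
  15  26 128  42   6   3]
sceneZ knob top [0.2137 0.2147 0.2154] n core-foot [ 16  18  15  20  34  60  36  15   0   7   9   3   2  13  20  22  15  43
 142  15   4   2   8  13]
core side pts mean [ 0.5836 -0.1433  0.0855]
sd9 knob top [0.2884 0.2967 0.2999] n core-foot [13 10  9  9 31 47 28  0  0  0  0  0  0  0  0  0  0  0  0  0  0  0  0  0]
sdC knob top [0.2559 0.2632 0.2995] n core-foot [14  7 10 17 19 24 26 13 14  0  3  4  6  3  3  4 13 18 17 27 62 31  4  3]
sideZ knob top [0.2143 0.2161 0.2177] n core-foot [ 8 12 10 10 20 34 16 15  2  6  9  1  3  9 17 11 17 32 55 26  7  1  7  7]
core side pts mean [ 0.5667 -0.1427  0.0848]
```

```bash
python3 -c "
from rig import ctrl
print(ctrl.job_done())"
```

```text
the job is handed in; nothing more can be done
None
```

I handed the job in at 21 s: the tallest core stands released in the middle of the platen, the sprung foot presses on it at an estimated 5 N (about half its spring), the grip stayed near 12 N, and the arm is clear. I viewed 12 pictures, two over the limit of 10.

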